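# Put the charged battery pack away and shut the chest

## Robot

A 7-joint arm with a two-finger parallel gripper is mounted at the origin on the work surface. World frame = base frame: x ahead of the robot, y to its left, z up, the work surface at z = 0. Lengths are in m, angles in rad, forces in N, time in s.
With the tool pointing down it reaches from about 0.425 to 0.8 m from the base axis. Payload 8.3 kg.
Tool frame: the origin (TCP) lies at the very end of the fingers, on their centre line; the grasp point (between the pads) lies 19 mm behind it; z points along the fingers, y is the direction in which the jaws open and shut (so a half turn about z gives the same grasp; the last joint's range is limited). The gripper opens to 85 mm and grips with 20 to 120 N. Pads are 22 mm wide; open, the fingers measure 114 mm over their backs; the gripper's body (76 mm by 85 mm) begins 54 mm behind the grasp point. The pads swing forward as they close: fully open they stand 13 mm farther back than shut.
Start: joints at [1.181, 0.383, 0.016, 1.37, -0.006, 1.388, -0.046], TCP at [0.201, -0.592, 0.231] pointing down, gripper open.
Joint ranges: [-2.95, 2.95], [-0.25, 2.06], [-1.52, 1.56], [0.18, 2.33], [-1.44, 4.58], [0.02, 2.06], [-3.01, 3.01]. Speed limits (rad/s): [2.39, 2.39, 3.01, 3.01, 3.14, 3.14, 3.14].

## Interface

Orientations are given as [roll, pitch, yaw] about the fixed x, y, z axes, in that order (R = Rz(yaw) Ry(pitch) Rx(roll)).
In Python, from rig import ctrl gives the robot as it stands. The module is installed in compiled form; this text tells all that it offers.
- The arm moves only by the shell command python3 -m creep 'ROWS' [FORCE]. ROWS is a JSON object of lists of equal length, an entry for each row: "hand": the opening, from 0 (shut) to 1 (fully open); "linear": the shift along the tool's x, y, z in m, a list of three; "rot": the turn, a rotation vector about the tool's x, y, z in rad, a list of three. A call has 1 to 5 rows; each row shifts and turns the commanded pose from where the row before left it, along the tool's axes as they then stand; what a row does not reach is not made up. A row lasts 1/8 s, in which the tool goes at most 62.5 mm and 10.7 degrees, less where a joint would pass 70% of its speed; a pose out of reach is approached as far as the arm can. A call with a gripper value outside its range is refused whole. The fingers move at their own pace and stop on an object; FORCE is the grip in N (left out, the last holds). Time passes only in rows, so rows that do not move let the fingers close. It gives the time, the measured TCP pose, the force and the opening at its end, in the units of the state.
- ctrl.get_state(): the state, without advancing time (a new reading comes with each control period).
- ctrl.camera(name): name is "scene" or "top" or "wrist"; returns a dict with "image" (384x512x3 uint8, red, green, blue), "intrinsics" (3x3 intrinsics, pixels), "D" ([k1, k2, p1, p2, k3] as OpenCV has them; the pictures are not rectified), "R" (3x3) and "t" (3): a world point X has camera coordinates R X + t; the wrist camera has in their place "mount" (4x4, takes a point from camera to tool coordinates, whose origin is the TCP and whose axes are the flange's). Camera axes: x right, y down, z forward; pixel columns grow to the right and rows downward; lengths in m; the calibration is good to about 2 mm. A picture is of the moment at which its call begins: read the wrist's pose just before it. There is no depth.
- ctrl.sign_off(): hands the job in, once; it reports no verdict.
Trained networks look in the newest picture that a camera, given by its name, has taken for a name from the list of things; names that differ only in an ending like _2 or _b are one class to them, and where a whole thing is asked for, a point or a joint stands for the part that bears it (a point fixed in the world has none). Each returns a list of dicts, best first, with "p" (0 to 1); they miss things now and then, are a little off and sometimes report something else, mostly with a low value. They report only what shows in the picture. A call takes as long as a camera call.
- ctrl.boxes_of(camera, target): "at" ([x, y, z] in m, in the coordinates of the camera as it stood for that picture, good to about 4 mm: the middle of the surface that is visible of it).
- ctrl.cut_out(camera, target): "region" (384x512 bool, what is visible of it).
The state is a dict: "time_s": time; "joint_pos": joint angles; "joint_velocities": joint speeds; "joint_efforts": joint torques, N m; "eef_pos": TCP position; "orientation": TCP orientation; "wrist_force": force on the tool from outside, world axes, zero at the start; "ft_torque": the same for the moment, N m; "gripper_width": opening from 0.0 (shut) to 1.0 (fully open).
Only numpy, scipy, OpenCV 4.12 (cv2) and the standard library are available. Lean on these libraries where they do the work, as an engineer would, in place of code of your own. Each camera call takes 0.05 s, during which the arm holds its last target.

## Task

Take the battery pack out of its charging dock and stand it gently (do not drop it) on the rubber pad in the free channel of the battery chest, upright and centred on the pad. Then press the knee of the locked lid stay to break it while the lid is still up, and lower the lid fully shut without letting it slam. Leave the spare packs and everything else on the bench where they are.

Things in the scene. Friction and masses are not known exactly. Their poses are not given: they have to be found in the camera images.
- pack_c (a point): the battery pack to put away: grey upright block, 48 mm along its x, 68 mm along its y, 80 mm high, 0.28 to 0.56 kg. It starts standing in the charging dock. This point is its centre, 40 mm above its underside; z up
- dock_seat (a point): black charging dock, fixed: base 85 (x) x 108 (y) x 20 mm; this point is the centre of the base's top, where the pack stands, its axes along the dock's. Two upright cheeks 13 mm thick, 50 mm long (x), 76 mm above this point, cover the pack's +-y faces (3 mm play), at dock y = +-37 to +-50 mm, so only the pack's +-x faces are free to grip
- chest: grey battery chest, fixed: 210 (x) x 211 (y) mm outside, rim 104 mm high, walls and floor 8 mm; origin under its centre on the bench, x points from its front to the hinge. Two dividers (6 mm thick, 98 mm high) make three channels along x, each 61 mm wide and 194 mm long, centred at y = -67, 0, +67 mm. Two hold a spare pack, one is free
- pad_top (a point): rubber pad 120 x 50 x 3 mm on the floor of the free channel; this point is the centre of its top, 11 mm above the bench, 15 mm in front of the chest's centre; its x axis is along the channel (chest x). The pack must stand here with its 68 mm side (pack y) along the channel; it does not fit the other way
- spare_a_c (a point): identical spare battery pack already standing in another channel of the chest; to be left alone; this point is its centre (half-way up), 15 mm in front of the chest's centre; its y axis lies along the channel
- spare_b_c (a point): identical spare battery pack already standing in another channel of the chest; to be left alone; this point is its centre (half-way up), 15 mm in front of the chest's centre; its y axis lies along the channel
- hinge (a point): middle of the lid's hinge line, at chest x = +105 mm, 104 mm above the bench; the hinge line runs along chest y
- lid (a joint): lid angle (rad): 0 as held open by the stay (1.40 rad up from shut, leaning a little to the front), 1.40 fully shut on the rim. Once the stay is broken its stiff hinge (about 0.45 N m friction, 0.15 N m s damping) holds it wherever it is left; lowering takes a few newtons at its free edge
- lid_edge (a point): middle of the lid's free edge, on its outer face, 215 mm from the hinge line. The lid is a flat slab 211 mm wide (chest y), 12 mm thick; its outer face lies 12.5 mm outward of the hinge line's plane. Its frame: -x from hinge to free edge, z outward (up when shut)
- knee_boss (a point): centre of the round cross-bar at the stay's knee, 22 mm diameter, 40 mm long along chest y. Locked, the knee bulges 8 mm up and forward of the straight line. To break it press it towards the hinge line (0.76 back, 0.64 down; 3 to 6 N) or straight down (10 to 20 N, as it slides back under the tip): 8 mm reach the straight line, about 25 mm leave it safely broken
- knee (a joint): bend of the stay's knee (rad): 0 locked, 0.14 straight, above that broken, about 3.3 with the lid shut; friction keeps it where it is left. The stay is two flat steel links, each 110 mm long, 14 mm wide, in an upright plane 34 mm outside the chest's -y wall, from the rim 170 mm in front of the hinge line up to the lid 170 mm from the hinge line
- spool: filament spool lying flat, 104 mm diameter, 50 mm high; origin under its centre
- bottle: standing white plastic bottle, 60 mm diameter, 160 mm high; origin under its centre
- driver: screwdriver lying on the bench, 180 mm long along its x, handle (towards -x) about 30 mm thick; origin near mid-length
- mug: white mug, 80 mm diameter, 90 mm high, handle at its +y; origin under its centre
- tape: roll of tape lying flat, 100 mm diameter, 24 mm high; origin under its centre
- bin: open parts bin 120 x 90 x 50 mm; origin under its centre
- case: flat black case 90 x 150 x 28 mm; origin under its centre

How it is judged:
On the way, in this order (a step that is already met when the one before it is completed fails the run):
1. the pack stands on the pad in the free channel, let go (horizontal distance between pack_c and pad_top below 0.02 m and z of pack_c in the frame of pad_top between 0.034 and 0.046 m and angle between pack_c's own z axis and vertical below 0.1 rad and linear speed of pack below 0.03 m/s and contact force between the fingers and pack below 0.1 N), for 0.2 s.
2. the stay is broken at its knee by pressing while the lid is still up (value of joint knee above 0.25 rad and value of joint lid below 0.5 rad), for 0.05 s.
At the end, for the whole second after the job is handed in: The lid is fully shut (within 0.04 rad) and the pack stands upright (within 0.1 rad) on the pad in its channel, centre within 20 mm of the pad's centre (value of joint lid above 1.36 rad and horizontal distance between pack_c and pad_top below 0.02 m and z of pack_c in the frame of pad_top between 0.034 and 0.046 m and angle between pack_c's own z axis and vertical below 0.1 rad); the robot touches nothing.
It fails at once if the pack is dropped into the chest (moving faster than 0.4 m/s there while not held) (horizontal distance between pack_c and chest below 0.11 m and height (world z) of pack_c below 0.125 m and linear speed of pack above 0.4 m/s and contact force between the fingers and pack below 0.1 N).
It fails at once if the lid slams (closes faster than 2.5 rad/s) (velocity of joint lid above 2.5 rad/s).
It fails at once if a spare pack or another thing on the bench is moved by more than 30 mm (distance of any of spare_a_c, spare_b_c, spool, bottle, driver, mug, tape, bin, case from where it was at the start of the episode above 0.03 m).
It also fails if it takes over 72 s, if anything falls off the work surface, if the arm or the gripper's body presses on something with over 40 N, if the wrist force passes 120 N, or if a joint passes its speed limit or range.

## Working session

There is one attempt and no reset: what is moved stays moved. The work goes in short steps, Python scripts to look and compute and a shell command to move; the robot and the scene stay as the last step left them, time stands still between calls to the robot, and variables do not carry over. Pictures are saved under pics/ and viewed, and the job is handed in when it is done.

```bash
mkdir -p pics; ls
cat > h.py <<'E'
from rig import ctrl
import numpy as np, cv2
from scipy.spatial.transform import Rotation as Ro
def pose():
    s=ctrl.get_state(); return np.array(s['eef_pos']),Ro.from_euler('xyz',s['orientation'])
def snap(name,f):
    c=ctrl.camera(name); cv2.imwrite('pics/'+f,c['image'][:,:,::-1]); return c
def w(c,p):
    return np.array(c['R']).T@(np.array(p)-np.array(c['t']).ravel())
def proj(c,X):
    rv=cv2.Rodrigues(np.array(c['R']))[0]
    return cv2.projectPoints(np.array(X,float).reshape(-1,3),rv,np.array(c['t'],float),np.array(c['intrinsics']),np.array(c['D'],float))[0].reshape(-1,2)
E
python3 - <<'E'
from h import *
s=ctrl.get_state(); print(s)
for n in('scene','top'):
    c=snap(n,n+'0.png'); print(n,-np.array(c['R']).T@c['t'])
    for t in ['pack_c','dock_seat','chest','pad_top','spare_a_c','lid','lid_edge','knee_boss','hinge','spool','bottle','driver','mug','tape','bin','case']:
        try: 
            for b in ctrl.boxes_of(n,t)[:3]: print(t,round(b['p'],2),w(c,b['at']).round(3))
        except Exception as e: print(t,e)
E
```

```text
pics
{'time_s': 0.0, 'joint_pos': array([ 1.18107099,  0.38425509,  0.01640664,  1.37113988, -0.00631359,
        1.38821636, -0.04647622]), 'joint_velocities': array([-7.10921740e-04, -1.66700452e-03, -1.35199754e-03,  1.26926561e-03,
       -9.63497729e-06, -2.67447643e-05,  5.12349942e-04]), 'joint_efforts': array([ 3.82502121e-04, -6.27598000e+01,  8.44537038e-01, -3.71837854e+01,
        1.64755806e-02,  1.38076488e-02,  3.97871543e-05]), 'eef_pos': array([ 0.20050789, -0.59143395,  0.23027504]), 'orientation': array([-3.13962379e+00,  3.52324501e-05,  3.26880202e-01]), 'wrist_force': array([0.14329969, 0.17713187, 0.82464953]), 'ft_torque': array([-0.02263528,  0.03622026,  0.00111047]), 'gripper_width': 1.0049238746767302}
scene [ 1.02411722 -0.56456695  0.88887262]
pack_c 0.61 [ 0.576 -0.278  0.095]
pack_c 0.27 [0.641 0.161 0.23 ]
dock_seat 0.58 [ 0.584 -0.295  0.021]
chest 0.86 [0.63  0.138 0.156]
lid_edge 0.64 [0.643 0.16  0.227]
knee_boss 0.63 [0.521 0.052 0.201]
hinge 0.69 [0.632 0.142 0.154]
spool 0.94 [ 0.692 -0.141  0.047]
bottle 0.6 [ 0.788 -0.215  0.1  ]
driver 0.8 [
[... 404 characters left out ...]
.78 [0.546 0.203 0.01 ]
pad_top 0.52 [0.567 0.058 0.253]
spare_a_c 0.7 [0.519 0.133 0.088]
lid 0.62 [0.621 0.167 0.314]
lid_edge 0.83 [0.622 0.17  0.316]
knee_boss 0.71 [0.519 0.058 0.208]
knee_boss 0.26 [ 0.487 -0.157  0.022]
hinge 0.81 [0.585 0.181 0.1  ]
hinge 0.19 [0.625 0.443 0.024]
spool 0.74 [0.585 0.188 0.096]
spool 0.47 [ 0.557 -0.271  0.102]
bottle 0.68 [ 0.763 -0.196  0.107]
driver 0.75 [ 0.484 -0.16   0.017]
driver 0.62 [ 0.556 -0.269  0.101]
mug 0.92 [0.471 0.456 0.039]
mug 0.63 [0.542 0.263 0.092]
mug 0.18 [0.622 0.165 0.315]
tape 0.76 [0.628 0.446 0.026]
tape 0.67 [0.546 0.262 0.091]
bin 0.91 [ 0.716 -0.368  0.006]
case 0.64 [0.342 0.237 0.029]
case 0.43 [ 0.685 -0.133  0.047]
```

View pics/scene0.png

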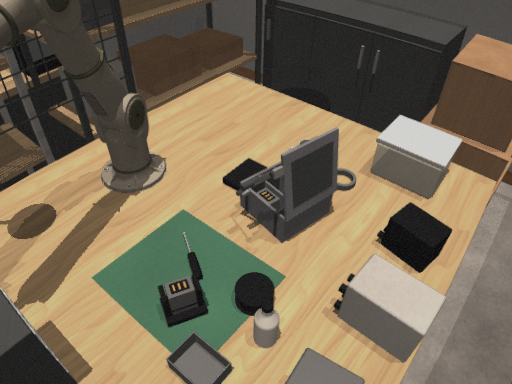

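View pics/top0.png

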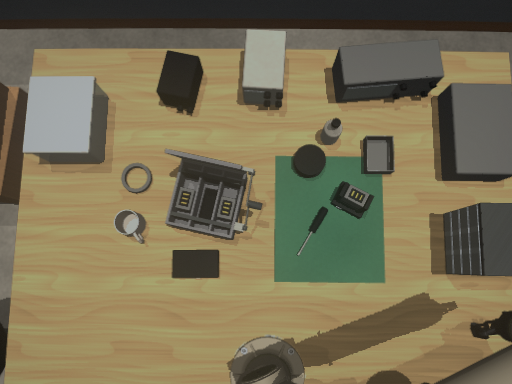

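The top view shows the dock and pack near (352,198) and the chest near (208,198). Its free channel is the middle one, and the knee boss is near (256,205). I'll enlarge it.

Run:
```python
import cv2
a=cv2.imread('pics/top0.png')
cv2.imwrite('pics/tc.png',cv2.resize(a[140:250,155:275],None,fx=6,fy=5.4,interpolation=3)[:600])
cv2.imwrite('pics/td.png',cv2.resize(a[170:230,320:385],None,fx=10,fy=10,interpolation=3))
b=cv2.imread('pics/scene0.png')
cv2.imwrite('pics/sc.png',cv2.resize(b[120:245,220:360],None,fx=4.8,fy=4.8,interpolation=3))
cv2.imwrite('pics/sd.png',cv2.resize(b[260:330,145:215],None,fx=8,fy=8,interpolation=3))
```

```text
(no output)
```

View pics/tc.png

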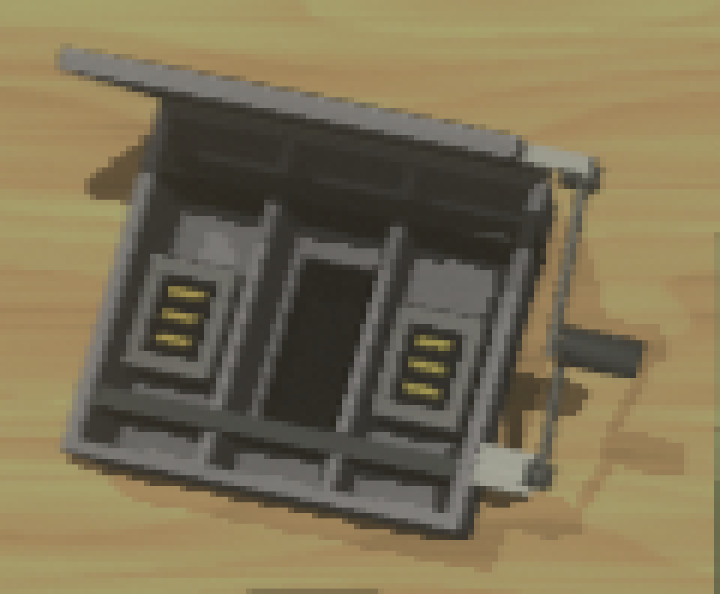

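View pics/td.png

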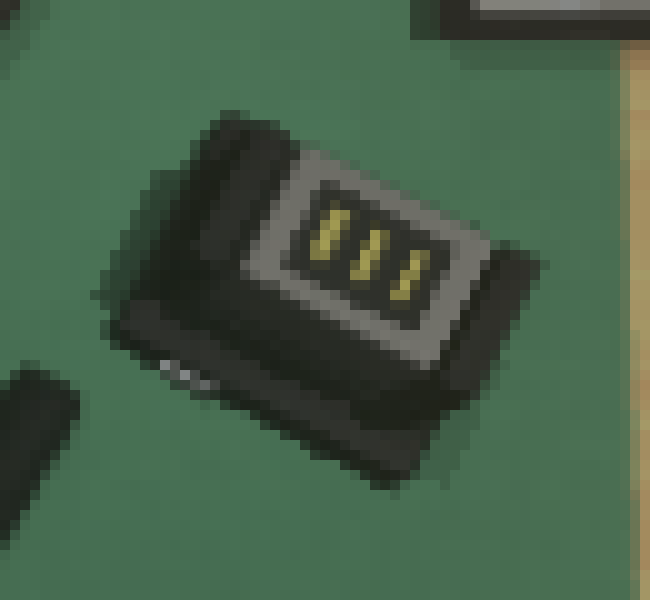

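View pics/sc.png

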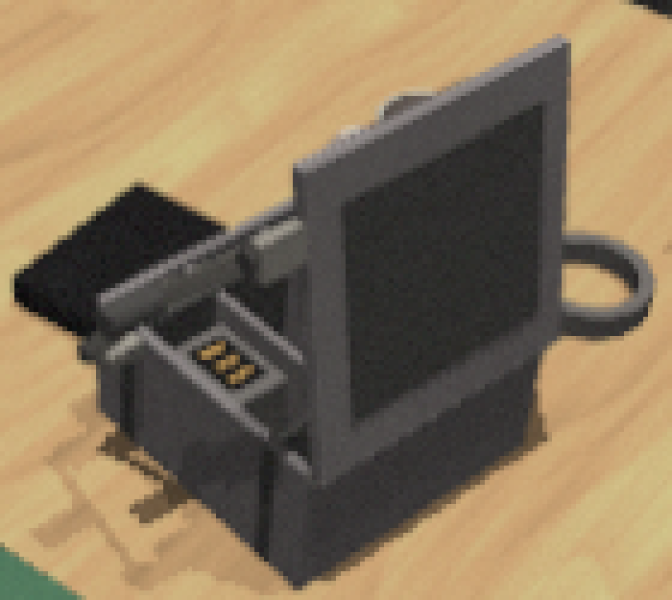

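View pics/sd.png

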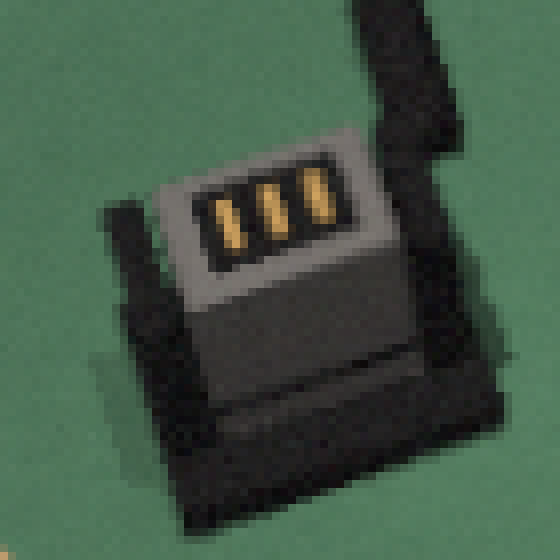

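```bash
cat > fit.py <<'E'
from h import *
from scipy.optimize import least_squares
cs={n:ctrl.camera(n) for n in('scene','top')}
def fit(obs,x0):
    def pts(x,P):
        c,s=np.cos(x[2]),np.sin(x[2]); return np.c_[x[0]+c*P[:,0]-s*P[:,1],x[1]+s*P[:,0]+c*P[:,1],P[:,2]]
    def r(x):
        return np.concatenate([(proj(cs[n],pts(x,np.array([o[0]]))) [0]-o[1]) for n,o in obs])
    s=least_squares(r,x0,loss='soft_l1'); return s.x,r(s.x).reshape(-1,2)
T=lambda u,v:np.array([155+u/6-.5,140+v/5.4-.5])
S=lambda u,v:np.array([220+u/4.8-.5,120+v/4.8-.5])
D=lambda u,v:np.array([320+u/10-.5,170+v/10-.5])
E=lambda u,v:np.array([145+u/8-.5,260+v/8-.5])
a=np.pi/2-1.40
ex=.105-.215*np.sin(a)+.0125*np.cos(a); ez=.104+.215*np.cos(a)+.0125*np.sin(a)
ch=[('top',((-.105,.1055,.104),T(65,448))),('top',((-.105,-.1055,.104),T(468,530))),
('top',((ex,.1055,ez),T(62,47))),('top',((ex,-.1055,ez),T(522,138))),
('scene',((.105,-.1055,0),S(298,587))),('scene',((.105,.1055,0),S(528,442))),
('scene',((ex,.1055,ez),S(568,42))),('scene',((ex,-.1055,ez),S(303,180)))]
x,r=fit(ch,[.58,.18,-.2]); print('chest',x.round(4),np.degrees(x[2]));print(r.round(1).tolist())
def cw(p):
    c,s=np.cos(x[2]),np.sin(x[2]); return np.array([x[0]+c*p[0]-s*p[1],x[1]+s*p[0]+c*p[1],p[2]])
print('pad',cw((-.015,0,.011)),'spares',cw((-.015,.067,.051)),cw((-.015,-.067,.051)),'hinge',cw((.105,0,.104)))
# knee
A=np.array([.105-.170,.104]);d=.170;B=np.array([.105-.17*np.sin(a),.104+.17*np.cos(a)])
m=(A+B)/2;L=np.linalg.norm(B-A);k=m+np.array([-.76,.64])*np.sqrt(max(0,.11**2-L*L/4));print('knee chest',k,L)
yk=-.1055-.034
for yy in (-.1395,-.16,-.12): print('knee w',yy,cw((k[0],yy,k[1])))
print(proj(cs['top'],cw((k[0],-.1395,k[1]))),proj(cs['scene'],cw((k[0],-.1395,k[1]))), 'boss seen top',T(600,350),'lidedge',cw((ex,0,ez)))
hx,hy=.024,.034
pk=[('top',((hx,hy,.1),D(302,150))),('top',((hx,-hy,.1),D(497,240))),('top',((-hx,-hy,.1),D(435,370))),('top',((-hx,hy,.1),D(242,272))),
('scene',((hx,hy,.1),E(362,128))),('scene',((hx,-hy,.1),E(402,240))),('scene',((-hx,-hy,.1),E(190,308))),('scene',((-hx,hy,.1),E(158,190)))]
# scene corner identity resolved by minimal residual
best=None
C=[(hx,hy,.1),(hx,-hy,.1),(-hx,-hy,.1),(-hx,hy,.1)]
for k in range(4):
    p2=pk[:4]+[('scene',(C[(i+k)%4],pk[4+i][1][1])) for i in range(4)]
    z,rr=fit(p2,[.557,-.271,-.3])
    q=(rr**2).sum()
    if best is None or q<best[0]: best=(q,z,rr)
print('pack',best[1].round(4),np.degrees(best[1][2]),best[2].round(1).tolist())
E
python3 fit.py
```

```text
chest [ 0.5483  0.1951 -0.2031] -11.636402549440424
[[-0.0, 0.7], [-0.8, 0.2], [0.4, 0.1], [0.4, -0.5], [-0.0, 1.3], [-0.9, 0.6], [0.7, -0.8], [0.3, -1.6]]
pad [0.53362589 0.19809658 0.011     ] spares [0.54713981 0.26371955 0.051     ] [0.52011198 0.13247361 0.051     ] hinge [0.65115957 0.17389255 0.104     ]
knee chest [-0.00227282  0.19435321] 0.21903401366081499
knee w -0.1395 [0.51795432 0.0588966  0.19435321]
knee w -0.16 [0.51381946 0.03881793 0.19435321]
knee w -0.12 [0.52188747 0.07799582 0.19435321]
[[248.95087163 203.79556807]] [[251.21939346 181.22558978]] boss seen top [254.5        204.31481481] lidedge [0.62743264 0.1787787  0.31799628]
pack [ 0.5626 -0.2724 -0.4794] -27.470195633370892 [[0.3, -1.3], [0.3, -0.2], [-0.3, 0.3], [-0.6, -0.1], [-0.2, -1.1], [0.5, -0.0], [-0.2, 0.7], [-1.1, -0.2]]
```

```bash
cat > go.py <<'E'
import sys
from h import *
p,R=pose(); x,y,z,yaw=map(float,sys.argv[1:5])
s=ctrl.get_state(); cur=s['orientation']
d=R.inv().apply(np.array([x,y,z])-p)
T=Ro.from_euler('xyz',[np.pi,0,np.radians(yaw)])
print('t',s['time_s'],'pos',p.round(4),'rpy',np.degrees(cur).round(2),'q',np.round(s['joint_pos'],2))
print('shift now',d.round(4),'rotvec',(R.inv()*T).as_rotvec().round(4),'shift after rot',T.inv().apply(np.array([x,y,z])-p).round(4), 'F',np.round(s['wrist_force'],1),'w',round(s['gripper_width'],3))
E
python3 -m creep '{"hand":[1,1,1,1,1],"linear":[[0,0,0],[0,0,0],[0,0,0],[0,0,0],[0,0,0]],"rot":[[0,0,-0.153],[0,0,-0.153],[0,0,-0.153],[0,0,-0.153],[0,0,-0.153]]}' 60; python3 go.py 0.5626 -0.2724 0.23 62.5
```

```text
time_s: 2.42
eef_pos: [0.2006, -0.5919, 0.2312]
orientation: [-3.142, -0.0, 1.097]
wrist_force: [0.2, 0.3, -0.3]
gripper_width: 1.0
t 2.425 pos [ 0.2006 -0.5919  0.2312] rpy [-180.     -0.     62.84] q [ 1.27  0.39 -0.1   1.37  0.04  1.39  0.69]
shift now [0.4495 0.1762 0.0013] rotvec [-0.0001 -0.0001  0.006 ] shift after rot [0.4505 0.1736 0.0012] F [ 0.2  0.3 -0.3] w 1.0
```

```bash
python3 -m creep '{"hand":[1,1,1,1,1],"linear":[[0.045,0.0175,0],[0.045,0.0175,0],[0.045,0.0175,0],[0.045,0.0175,0],[0.045,0.0175,0]],"rot":[[0,0,0],[0,0,0],[0,0,0],[0,0,0],[0,0,0]]}'; python3 -m creep '{"hand":[1,1,1,1,1],"linear":[[0.045,0.0175,0],[0.045,0.0175,0],[0.045,0.0175,0],[0.045,0.0175,0],[0,0,0]],"rot":[[0,0,0],[0,0,0],[0,0,0],[0,0,0],[0,0,0]]}'; python3 go.py 0.5626 -0.2724 0.23 62.5
cat > wr.py <<'E'
import sys
from h import *
p,R=pose(); c=snap('wrist',sys.argv[1]); M=np.array(c['mount'])
# world->cam
Rt=R.as_matrix(); Rc=Rt@M[:3,:3]; tc=Rt@M[:3,3]+p
c['R']=Rc.T; c['t']=-Rc.T@tc
import pickle; pickle.dump(c,open('wr.pkl','wb'))
print('cam at',tc.round(3),'fwd',Rc[:,2].round(2))
for t in sys.argv[2:]:
    for b in ctrl.boxes_of('wrist',t)[:2]: print(t,round(b['p'],2),w(c,b['at']).round(4))
E
python3 wr.py w1.png pack_c dock_seat
```

```text
time_s: 3.05
eef_pos: [0.383, -0.4315, 0.2315]
orientation: [3.141, 0.0, 1.092]
wrist_force: [0.9, -0.1, -0.4]
gripper_width: 0.999
time_s: 3.68
eef_pos: [0.5304, -0.3001, 0.2312]
orientation: [3.141, -0.003, 1.1]
wrist_force: [0.3, -0.7, -0.1]
gripper_width: 1.002
t 3.675 pos [ 0.5304 -0.3001  0.2312] rpy [ 1.7999e+02 -1.7000e-01  6.3020e+01] q [ 0.7   0.37 -0.32  1.4   0.11  1.39 -0.09]
shift now [0.0393 0.0162 0.0013] rotvec [ 0.0001 -0.0029  0.009 ] shift after rot [0.0394 0.0158 0.0012] F [ 0.3 -0.7 -0.1] w 1.002
cam at [ 0.567 -0.228  0.374] fwd [-0.14 -0.27 -0.95]
pack_c 0.59 [ 0.5645 -0.2677  0.1021]
dock_seat 0.86 [ 0.5559 -0.2538  0.0173]
```

View pics/w1.png

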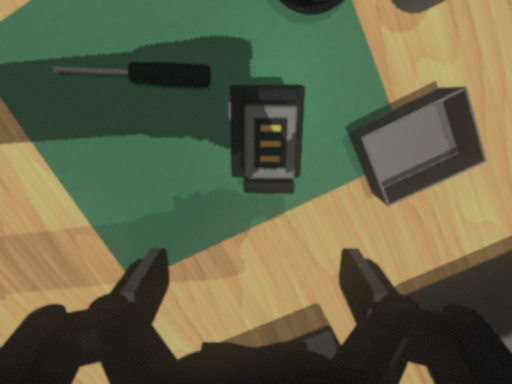

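The wrist view shows the pack top at about (245–297, 103–180), the dock around it, and the bin on the right. I'll overlay the fitted pack outline to check it.

```bash
cat > ov.py <<'E'
import sys,pickle
from h import *
def box(x,y,yaw,hx,hy,z):
    c,s=np.cos(yaw),np.sin(yaw); P=np.array([(hx,hy),(hx,-hy),(-hx,-hy),(-hx,hy)])
    return np.c_[x+c*P[:,0]-s*P[:,1],y+s*P[:,0]+c*P[:,1],np.full(4,z)]
def overlay(src,out,polys,crop=None,k=3,c=None):
    c=c or pickle.load(open('wr.pkl','rb')); a=cv2.imread('pics/'+src); x0,y0,x1,y1=crop or (0,0,512,384)
    b=cv2.resize(a[y0:y1,x0:x1],None,fx=k,fy=k,interpolation=3)
    for P,col in polys:
        q=((proj(c,P)+.5-[x0,y0])*k).round().astype(int); cv2.polylines(b,[q.reshape(-1,1,2)],True,col,1)
    cv2.imwrite('pics/'+out,b)
E
python3 - <<'E'
from ov import *
overlay('w1.png','w1o.png',[(box(.5626,-.2724,-.4794,.024,.034,.1),(0,0,255)),(box(.5626,-.2724,-.4794,.0425,.054,.02),(255,0,0))],(210,70,330,210),4)
E
```

```text
(no output)
```

View pics/w1o.png

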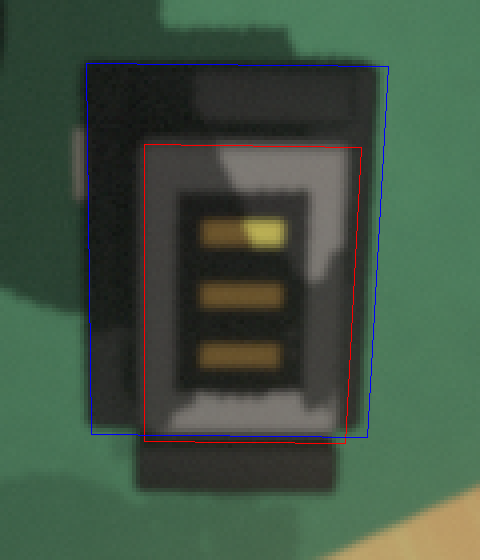

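```bash
python3 -m creep '{"hand":[1,1,1,1,1],"linear":[[0.0195,0.008,0],[0.0195,0.008,0],[0,0,0.04],[0,0,0.04],[0,0,0]],"rot":[[0,0,0.009],[0,0,0],[0,0,0],[0,0,0],[0,0,0]]}'; python3 go.py 0.562 -0.2715 0.055 62.3;python3 wr.py w2.png pack_c;  python3 - <<'E'
from ov import *
overlay('w2.png','w2o.png',[(box(.562,-.2715,-.4794,.024,.034,.1),(0,0,255))],(120,60,420,384),2)
E
```

```text
time_s: 4.45
eef_pos: [0.5572, -0.2775, 0.148]
orientation: [-3.135, 0.0, 1.082]
wrist_force: [0.5, -0.3, -0.5]
gripper_width: 0.999
t 4.45 pos [ 0.5572 -0.2775  0.148 ] rpy [-1.7961e+02  3.0000e-02  6.2020e+01] q [ 0.65  0.45 -0.32  1.48  0.15  1.24 -0.18]
shift now [0.0076 0.0021 0.093 ] rotvec [-0.0068  0.0005 -0.0049] shift after rot [0.0076 0.0015 0.093 ] F [ 0.5 -0.3 -0.5] w 0.999
cam at [ 0.596 -0.206  0.291] fwd [-0.15 -0.27 -0.95]
pack_c 0.78 [ 0.5646 -0.2694  0.0987]
```

View pics/w2o.png

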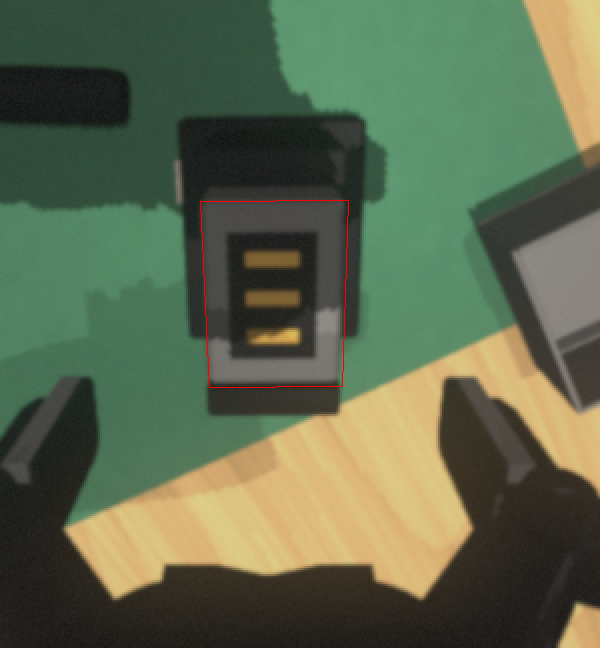

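The overlay matches the pack top, so I'm descending.

```bash
python3 -m creep '{"hand":[1,1,1,1,1],"linear":[[0.006,0.0015,0],[0,0,0.02],[0,0,0.02],[0,0,0],[0,0,0]],"rot":[[0,0,0],[0,0,0],[0,0,0],[0,0,0],[0,0,0]]}'; python3 go.py 0.562 -0.2715 0.055 62.3
```

```text
time_s: 5.18
eef_pos: [0.5646, -0.2735, 0.1131]
orientation: [3.139, -0.0, 1.083]
wrist_force: [-1.5, -0.2, 0.9]
gripper_width: 0.997
t 5.175 pos [ 0.5646 -0.2735  0.1131] rpy [ 1.7986e+02 -2.0000e-02  6.2050e+01] q [ 0.63  0.49 -0.32  1.51  0.16  1.17 -0.2 ]
shift now [ 0.0005 -0.0033  0.0581] rotvec [ 0.0024 -0.0003 -0.0043] shift after rot [ 0.0005 -0.0032  0.0581] F [-1.5 -0.2  0.9] w 0.997
```

```bash
python3 -m creep '{"hand":[1,1,1,1,1],"linear":[[0.0,-0.002,0],[0,0,0.02],[0,0,0.02],[0,0,0.015],[0,0,0]],"rot":[[0,0,0],[0,0,0],[0,0,0],[0,0,0],[0,0,0]]}'; python3 go.py 0.562 -0.2715 0.055 62.3;python3 wr.py w3.png
```

```text
time_s: 5.8
eef_pos: [0.5607, -0.272, 0.0547]
orientation: [-3.139, 0.0, 1.083]
wrist_force: [0.4, 0.3, 0.4]
gripper_width: 1.0
t 5.8 pos [ 0.5607 -0.272   0.0547] rpy [-179.83    0.     62.04] q [ 0.63  0.54 -0.31  1.57  0.18  1.06 -0.22]
shift now [ 0.001   0.0009 -0.0003] rotvec [-0.003   0.     -0.0045] shift after rot [ 0.001   0.0009 -0.0003] F [0.4 0.3 0.4] w 1.0
cam at [ 0.599 -0.201  0.197] fwd [-0.15 -0.27 -0.95]
```

View pics/w3.png

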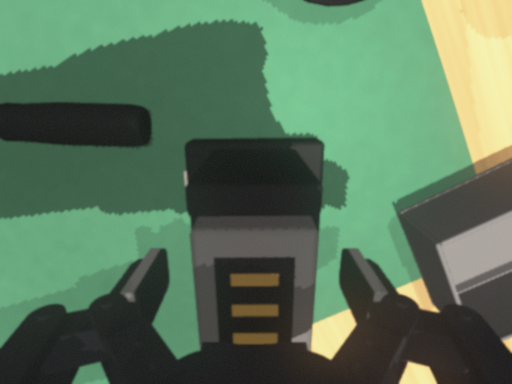

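The pack (190–320) is centred between the fingers (about 165 and 342). Closing.

```bash
python3 -m creep '{"hand":[0,0,0,0,0],"linear":[[0,0,0],[0,0,0],[0,0,0],[0,0,0],[0,0,0]],"rot":[[0,0,0],[0,0,0],[0,0,0],[0,0,0],[0,0,0]]}' 70;python3 -m creep '{"hand":[0,0,0,0,0],"linear":[[0,0,0],[0,0,-0.01],[0,0,-0.02],[0,0,-0.02],[0,0,0]],"rot":[[0,0,0],[0,0,0],[0,0,0],[0,0,0],[0,0,0]]}'
```

```text
time_s: 6.48
eef_pos: [0.5623, -0.2726, 0.0572]
orientation: [3.14, -0.0, 1.083]
wrist_force: [-0.6, 0.3, 5.5]
gripper_width: 0.554
time_s: 7.1
eef_pos: [0.5632, -0.2729, 0.1091]
orientation: [3.137, -0.0, 1.083]
wrist_force: [-0.5, -0.6, -3.2]
gripper_width: 0.552
```

```bash
python3 -m creep '{"hand":[0,0,0,0,0],"linear":[[0,0,-0.03],[0,0,-0.04],[0,0,-0.03],[0,0,0],[0,0,0]],"rot":[[0,0,0],[0,0,0],[0,0,0.14],[0,0,0.15],[0,0,0.15]]}';python3 go.py 0.545 -0.075 0.16 37
```

```text
time_s: 7.72
eef_pos: [0.5616, -0.2724, 0.2062]
orientation: [-3.141, 0.0, 0.638]
wrist_force: [0.5, 0.7, -3.6]
gripper_width: 0.554
t 7.725 pos [ 0.5616 -0.2724  0.2062] rpy [-1.7999e+02  1.0000e-02  3.6550e+01] q [ 0.59  0.41 -0.26  1.4   0.1   1.35 -0.61]
shift now [ 0.1042 -0.1684  0.0462] rotvec [-0.0002  0.0001 -0.0078] shift after rot [ 0.1055 -0.1676  0.0462] F [ 0.5  0.7 -3.6] w 0.554
```

```bash
python3 -m creep '{"hand":[0,0,0,0,0],"linear":[[0.021,-0.034,0],[0.021,-0.034,0],[0.021,-0.034,0],[0.021,-0.034,0],[0.021,-0.033,0.0]],"rot":[[0,0,0],[0,0,0],[0,0,0],[0,0,0],[0,0,0]]}';python3 -m creep '{"hand":[0,0,0,0,0],"linear":[[0,0,0.03],[0,0,0.03],[0,0,0.03],[0,0,0.03],[0,0,0]],"rot":[[0,0,0],[0,0,0],[0,0,0],[0,0,0],[0,0,0]]}';python3 go.py 0.545 -0.075 0.04 37; python3 wr.py w4.png pack_c
```

```text
time_s: 8.35
eef_pos: [0.5439, -0.0728, 0.2058]
orientation: [-3.141, 0.001, 0.643]
wrist_force: [0.2, -1.0, -2.5]
gripper_width: 0.555
time_s: 8.98
eef_pos: [0.5421, -0.074, 0.0837]
orientation: [-3.137, 0.004, 0.643]
wrist_force: [-0.5, -0.6, -2.8]
gripper_width: 0.554
t 8.975 pos [ 0.5421 -0.074   0.0837] rpy [-179.75    0.24   36.84] q [ 0.36  0.37 -0.35  1.76  0.14  1.05 -0.96]
shift now [0.0019 0.0027 0.0437] rotvec [-0.0043  0.0041 -0.0029] shift after rot [0.0018 0.0025 0.0437] F [-0.5 -0.6 -2.8] w 0.554
cam at [ 0.607 -0.025  0.226] fwd [-0.25 -0.18 -0.95]
pack_c 0.84 [ 0.5599 -0.0626  0.125 ]
```

View pics/w4.png

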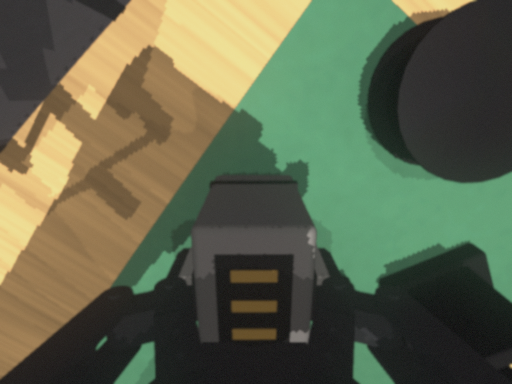

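The pack is held square at (195–315) with clear mat below it. Setting it down.

```bash
python3 -m creep '{"hand":[0,0,0,0,0],"linear":[[0,0,0.02],[0,0,0.015],[0,0,0.005],[0,0,0],[0,0,0]],"rot":[[0,0,0],[0,0,0],[0,0,0],[0,0,0],[0,0,0]]}';python3 -m creep '{"hand":[0,0,0,0,0],"linear":[[0,0,0.003],[0,0,0.002],[0,0,0.002],[0,0,0.0],[0,0,0]],"rot":[[0,0,0],[0,0,0],[0,0,0],[0,0,0],[0,0,0]]}'
```

```text
time_s: 9.7
eef_pos: [0.5451, -0.0742, 0.0471]
orientation: [3.141, -0.001, 0.643]
wrist_force: [-0.6, 0.1, -2.6]
gripper_width: 0.553
time_s: 10.32
eef_pos: [0.5445, -0.0742, 0.0393]
orientation: [-3.142, -0.0, 0.643]
wrist_force: [-0.6, 0.6, -2.6]
gripper_width: 0.554
```

```bash
python3 -m creep '{"hand":[0,0,0,0,0],"linear":[[0,0,0.002],[0,0,0.002],[0,0,0.00],[0,0,0.0],[0,0,0]],"rot":[[0,0,0],[0,0,0],[0,0,0],[0,0,0],[0,0,0]]}'
```

```text
time_s: 10.95
eef_pos: [0.5448, -0.0742, 0.0372]
orientation: [3.141, -0.0, 0.643]
wrist_force: [-8.5, 0.7, 15.8]
gripper_width: 0.556
```

```bash
python3 -m creep '{"hand":[0,1,1,1,1],"linear":[[0,0,-0.001],[0,0,0.00],[0,0,0.00],[0,0,0.0],[0,0,0]],"rot":[[0,0,0],[0,0,0],[0,0,0],[0,0,0],[0,0,0]]}'; python3 -m creep '{"hand":[1,1,1,1,1],"linear":[[0,0,-0.02],[0,0,-0.03],[0,0,-0.03],[0,0,-0.03],[0,0,0]],"rot":[[0,0,0],[0,0,0],[0,0,0],[0,0,0],[0,0,0]]}';python3 wr.py w5.png pack_c; python3 go.py 0.545 -0.075 0.04 127
```

```text
time_s: 11.58
eef_pos: [0.5445, -0.0742, 0.0362]
orientation: [-3.142, -0.0, 0.643]
wrist_force: [-0.5, -0.2, 0.7]
gripper_width: 0.999
time_s: 12.2
eef_pos: [0.5462, -0.0743, 0.1489]
orientation: [3.138, -0.003, 0.643]
wrist_force: [0.5, 0.5, -0.7]
gripper_width: 1.0
cam at [ 0.61  -0.025  0.292] fwd [-0.24 -0.19 -0.95]
pack_c 0.92 [ 0.5542 -0.0683  0.0777]
t 12.3 pos [ 0.5444 -0.0742  0.1461] rpy [179.99  -0.    36.83] q [ 0.37  0.3  -0.36  1.69  0.11  1.17 -0.94]
shift now [-0.      0.001   0.1061] rotvec [ 1.0000e-04  0.0000e+00 -1.5738e+00] shift after rot [-0.001  -0.      0.1061] F [-1.   0.2 -0.2] w 0.998
```

View pics/w5.png

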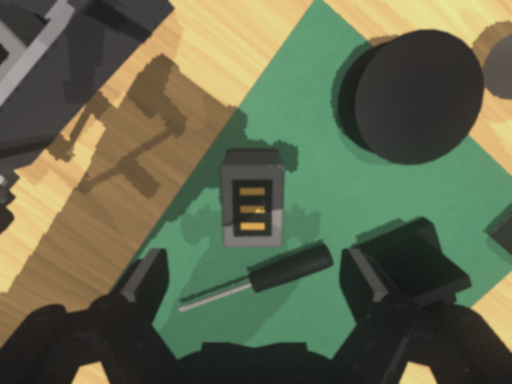

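Run:
```python
from ov import *
overlay('w5.png','w5o.png',[(box(.5445,-.0742,np.radians(-53.16),.024,.034,.081),(0,0,255))],(190,120,320,270),4)
```

```text
(no output)
```

View pics/w5o.png

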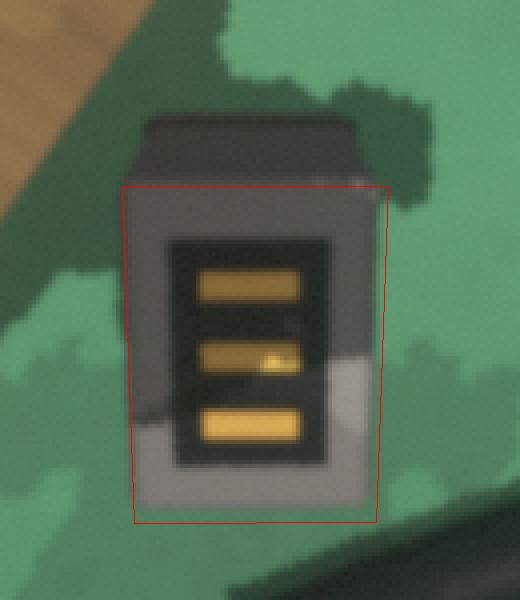

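The pack stands upright and matches the outline to within about 2 mm. I'll turn the hand −90°, which keeps the camera side away from the stay.

```bash
python3 -m creep '{"hand":[1,1,1,1,1],"linear":[[0,0,0],[0,0,0],[0,0,0],[0,0,0],[0,0,0]],"rot":[[0,0,0.175],[0,0,0.175],[0,0,0.175],[0,0,0.175],[0,0,0.175]]}';python3 -m creep '{"hand":[1,1,1,1,1],"linear":[[0,0,0],[0,0,0],[0,0,0],[0,0,0],[0,0,0]],"rot":[[0,0,0.175],[0,0,0.175],[0,0,0.175],[0,0,0.173],[0,0,0]]}'; python3 go.py 0.5457 -0.0733 0.04 -53.2;python3 wr.py w6.png pack_c
python3 - <<'E'
from ov import *
overlay('w6.png','w6o.png',[(box(.5457,-.0733,np.radians(-53.16),.024,.034,.081),(0,0,255))],(110,80,410,384),2)
E
```

```text
time_s: 12.92
eef_pos: [0.5436, -0.0742, 0.1447]
orientation: [3.141, 0.003, -0.238]
wrist_force: [0.1, -0.5, 0.1]
gripper_width: 1.0
time_s: 13.55
eef_pos: [0.5437, -0.0741, 0.145]
orientation: [3.14, 0.001, -0.929]
wrist_force: [0.1, 0.2, 0.2]
gripper_width: 0.999
t 13.55 pos [ 0.5437 -0.0741  0.145 ] rpy [ 1.799e+02  8.000e-02 -5.323e+01] q [ 0.19  0.29 -0.14  1.7   0.04  1.16 -2.46]
shift now [ 0.0007 -0.0023  0.105 ] rotvec [ 0.0018  0.0015 -0.0005] shift after rot [ 0.0005 -0.0021  0.105 ] F [0.1 0.2 0.2] w 0.999
cam at [ 0.592 -0.136  0.287] fwd [-0.19  0.25 -0.95]
pack_c 0.91 [ 0.5493 -0.0785  0.0824]
```

View pics/w6o.png

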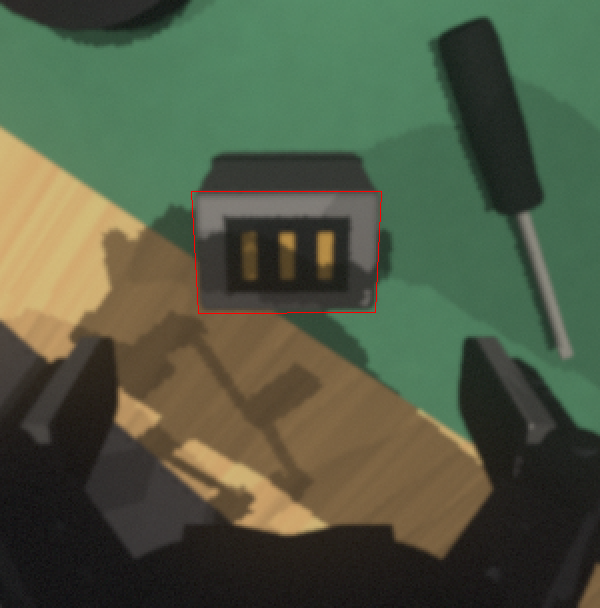

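```bash
python3 -m creep '{"hand":[1,1,1,1,1],"linear":[[0.0005,-0.002,0.025],[0,0,0.025],[0,0,0.025],[0,0,0.02],[0,0,0]],"rot":[[0,0,0],[0,0,0],[0,0,0],[0,0,0],[0,0,0]]}'; python3 go.py 0.5457 -0.0733 0.04 -53.2;python3 wr.py w7.png
```

```text
time_s: 14.28
eef_pos: [0.5448, -0.0733, 0.0495]
orientation: [3.139, 0.003, -0.928]
wrist_force: [-0.6, 0.4, 0.2]
gripper_width: 1.005
t 14.275 pos [ 0.5448 -0.0733  0.0495] rpy [ 1.7984e+02  1.6000e-01 -5.3150e+01] q [ 0.19  0.39 -0.14  1.79  0.06  0.97 -2.47]
shift now [ 0.0006 -0.0007  0.0095] rotvec [0.0028 0.0029 0.0009] shift after rot [ 0.0005 -0.0007  0.0095] F [-0.6  0.4  0.2] w 1.005
cam at [ 0.594 -0.135  0.192] fwd [-0.19  0.25 -0.95]
```

View pics/w7.png

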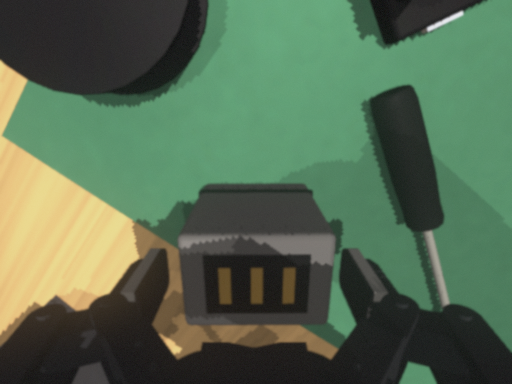

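Centred between the fingers: pack at 180–335, fingers at 165 and 342. Going a bit lower, then closing.

```bash
python3 -m creep '{"hand":[1,1,0,0,0],"linear":[[0,-0.001,0.014],[0,0,0],[0,0,0],[0,0,0],[0,0,0]],"rot":[[0,0,0],[0,0,0],[0,0,0],[0,0,0],[0,0,0]]}'; python3 -m creep '{"hand":[0,0,0,0,0],"linear":[[0,0,0],[0,0,0],[0,0,-0.01],[0,0,-0.02],[0,0,0]],"rot":[[0,0,0],[0,0,0],[0,0,0],[0,0,0],[0,0,0]]}'
```

```text
time_s: 14.95
eef_pos: [0.5476, -0.073, 0.0379]
orientation: [-3.141, -0.001, -0.93]
wrist_force: [0.3, 0.1, 3.6]
gripper_width: 0.789
time_s: 15.58
eef_pos: [0.5482, -0.0727, 0.0687]
orientation: [-3.139, -0.002, -0.93]
wrist_force: [0.7, -0.4, -2.7]
gripper_width: 0.788
```

```bash
python3 -m creep '{"hand":[0,0,0,0,0],"linear":[[0,0,-0.03],[0,0,-0.045],[0,0,-0.045],[0,0,-0.045],[0,0,-0.045]],"rot":[[0,0,0],[0,0,-0.1],[0,0,-0.177],[0,0,-0.177],[0,0,-0.177]]}';python3 -m creep '{"hand":[0,0,0,0,0],"linear":[[0,0,-0.03],[0,0,0],[0,0,0],[0,0,0],[0,0,0]],"rot":[[0,0,-0.177],[0,0,-0.177],[0,0,-0.177],[0,0,-0.177],[0,0,-0.177]]}';python3 -m creep '{"hand":[0,0,0,0,0],"linear":[[0,0,0],[0,0,0],[0,0,0],[0,0,0],[0,0,0]],"rot":[[0,0,-0.177],[0,0,-0.177],[0,0,-0.177],[0,0,-0.177],[0,0,-0.07]]}'; python3 go.py 0.51 0.20 0.32 78.4
```

```text
time_s: 16.2
eef_pos: [0.5467, -0.0727, 0.2777]
orientation: [3.142, 0.001, -0.293]
wrist_force: [1.8, 0.2, -3.4]
gripper_width: 0.789
time_s: 16.82
eef_pos: [0.5469, -0.0727, 0.3061]
orientation: [-3.14, 0.001, 0.592]
wrist_force: [0.2, -1.5, -2.7]
gripper_width: 0.788
time_s: 17.45
eef_pos: [0.5469, -0.0727, 0.3061]
orientation: [-3.14, -0.0, 1.368]
wrist_force: [0.3, 0.1, -2.6]
gripper_width: 0.792
t 17.45 pos [ 0.5469 -0.0727  0.3061] rpy [-1.799e+02 -1.000e-02  7.838e+01] q [ 0.39  0.23 -0.39  1.43  0.08  1.51 -0.2 ]
shift now [ 0.2597 -0.0911 -0.0137] rotvec [-0.0018 -0.0002 -0.0004] shift after rot [ 0.2598 -0.091  -0.0139] F [ 0.3  0.1 -2.6] w 0.792
```

```bash
python3 -m creep '{"hand":[0,0,0,0,0],"linear":[[0.02,-0.035,-0.014],[0.048,-0.014,0],[0.048,-0.014,0],[0.048,-0.014,0],[0.048,-0.014,0]],"rot":[[0,0,0],[0,0,0],[0,0,0],[0,0,0],[0,0,0]]}';python3 -m creep '{"hand":[0,0,0,0,0],"linear":[[0.048,0,0],[0,0,0],[0,0,0]],"rot":[[0,0,0],[0,0,0],[0,0,0]]}'; python3 go.py 0.5336 0.198 0.22 78.4; python3 wr.py w8.png pad_top spare_a_c knee_boss
python3 - <<'E'
from h import *
c=snap('top','top1.png');a=c['image'][120:260,140:300,::-1]; cv2.imwrite('pics/top1c.png',cv2.resize(a,None,fx=4,fy=4,interpolation=3))
E
```

```text
time_s: 18.08
eef_pos: [0.5011, 0.1548, 0.3204]
orientation: [-3.141, 0.0, 1.364]
wrist_force: [0.6, -0.1, -3.4]
gripper_width: 0.788
t 18.075 pos [0.5011 0.1548 0.3204] rpy [-1.7994e+02  3.0000e-02  7.8140e+01] q [ 0.12  0.18 -0.56  1.46  0.1   1.53 -0.64]
shift now [0.049  0.023  0.1003] rotvec [-0.001   0.0004 -0.0046] shift after rot [0.0489 0.0232 0.1004] F [ 0.6 -0.1 -3.4] w 0.788
cam at [0.518 0.234 0.463] fwd [-0.07 -0.3  -0.95]
pad_top 0.63 [0.5408 0.2053 0.0124]
spare_a_c 0.74 [0.5194 0.1413 0.0892]
knee_boss 0.68 [0.6232 0.2022 0.1798]$.linear: bad value
```

View pics/w8.png

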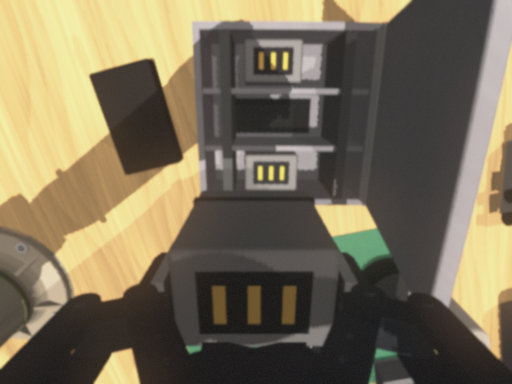

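View pics/top1c.png

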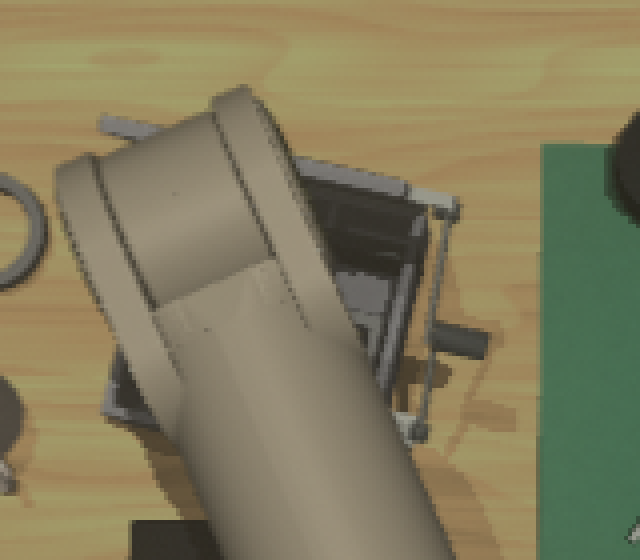

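The wrist view shows the free middle channel at about (205–335, 92–150) with a spare on each side. Overlaying the chest model on it.

```bash
cat >> ov.py <<'E'
CH=(.5483,.1951,-.2031)
def cb(cx,cy,hx,hy,z,ch=CH):
    c,s=np.cos(ch[2]),np.sin(ch[2]); return box(ch[0]+c*cx-s*cy,ch[1]+s*cx+c*cy,ch[2],hx,hy,z)
E
python3 - <<'E'
from ov import *
overlay('w8.png','w8o.png',[(cb(0,0,.105,.1055,.104),(0,0,255)),(cb(0,0,.097,.0305,.098),(0,255,0)),(cb(-.015,0,.06,.025,.011),(255,0,0)),(cb(-.015,.067,.034,.024,.091),(0,255,255)),(cb(-.015,-.067,.034,.024,.091),(0,255,255))],(185,5,400,215),3)
E
```

```text
(no output)
```

View pics/w8o.png

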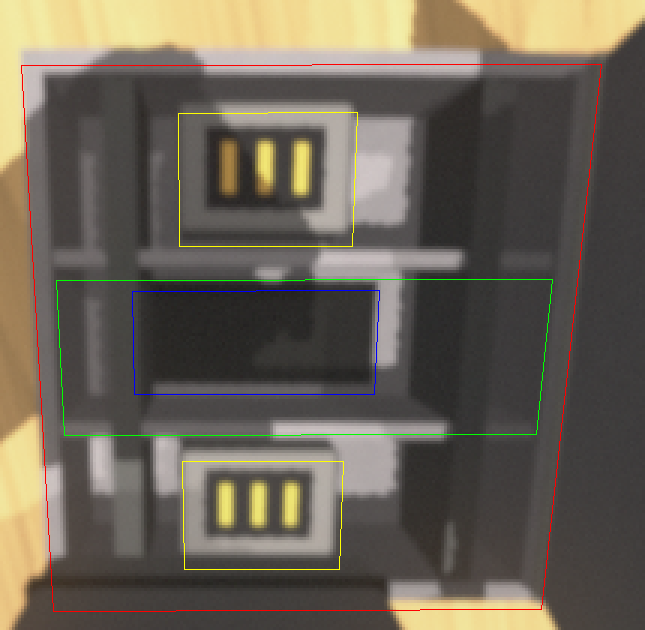

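The offset of about 4 mm is probably because the arm was still moving, since the second call was refused. I'll settle and retake the picture.

```bash
python3 -m creep '{"hand":[0,0,0,0,0],"linear":[[0.03,0,0],[0,0,0],[0,0,0],[0,0,0],[0,0,0]],"rot":[[0,0,0],[0,0,0],[0,0,0],[0,0,0],[0,0,0]]}'; python3 go.py 0.5336 0.198 0.22 78.4; python3 wr.py w9.png pad_top spare_a_c knee_boss;python3 - <<'E'
from ov import *
overlay('w9.png','w9o.png',[(cb(0,0,.105,.1055,.104),(0,0,255)),(cb(0,0,.097,.0305,.098),(0,255,0)),(cb(-.015,0,.06,.025,.011),(255,0,0)),(cb(-.015,.067,.034,.024,.091),(0,255,255)),(cb(-.015,-.067,.034,.024,.091),(0,255,255))],(165,5,395,215),3)
E
```

```text
time_s: 18.95
eef_pos: [0.508, 0.1818, 0.3214]
orientation: [3.141, 0.0, 1.362]
wrist_force: [-0.5, 1.1, -3.4]
gripper_width: 0.789
t 18.95 pos [0.508  0.1818 0.3214] rpy [1.7998e+02 1.0000e-02 7.8060e+01] q [ 0.08  0.22 -0.58  1.42  0.12  1.54 -0.7 ]
shift now [0.0211 0.0216 0.1014] rotvec [ 0.0003  0.0002 -0.0059] shift after rot [0.021  0.0218 0.1014] F [-0.5  1.1 -3.4] w 0.789
cam at [0.525 0.261 0.464] fwd [-0.06 -0.3  -0.95]
pad_top 0.62 [0.5356 0.2026 0.0126]
spare_a_c 0.78 [0.5221 0.1526 0.0869]
```

View pics/w9o.png

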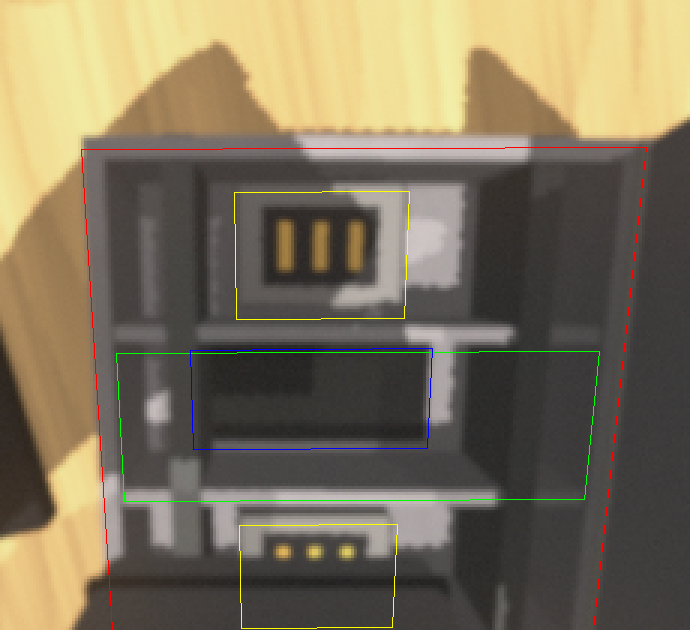

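```bash
python3 -m creep '{"hand":[0,0,0,0,0],"linear":[[0.024,0.022,0.03],[0,0,0.045],[0,0,0.045],[0,0,0.04],[0,0,0]],"rot":[[0,0,0],[0,0,-0.006],[0,0,0],[0,0,0],[0,0,0]]}';python3 -m creep '{"hand":[0,0],"linear":[[0,0,0],[0,0,0]],"rot":[[0,0,0],[0,0,0]]}'; python3 go.py 0.534 0.201 0.155 78.4; python3 wr.py w10.png;python3 - <<'E'
from ov import *
overlay('w10.png','w10o.png',[(cb(0,0.004,.105,.1055,.104),(0,0,255)),(cb(0,.004,.097,.0305,.098),(0,255,0)),(cb(-.015,.071,.034,.024,.091),(0,255,255))],(90,0,440,384),2)
E
```

```text
time_s: 19.77
eef_pos: [0.5323, 0.2005, 0.1583]
orientation: [-3.136, 0.003, 1.37]
wrist_force: [-0.1, 0.8, -2.0]
gripper_width: 0.79
time_s: 20.02
eef_pos: [0.5355, 0.2024, 0.1637]
orientation: [3.138, -0.002, 1.37]
wrist_force: [-0.2, 0.1, -3.8]
gripper_width: 0.791
t 20.025 pos [0.5355 0.2024 0.1637] rpy [ 1.7981e+02 -1.2000e-01  7.8480e+01] q [ 0.03  0.37 -0.57  1.6   0.21  1.23 -0.78]
shift now [-0.0017 -0.0013  0.0087] rotvec [ 0.0032 -0.002   0.0015] shift after rot [-0.0016 -0.0012  0.0087] F [-0.2  0.1 -3.8] w 0.791
cam at [0.552 0.281 0.306] fwd [-0.06 -0.3  -0.95]
```

View pics/w10o.png

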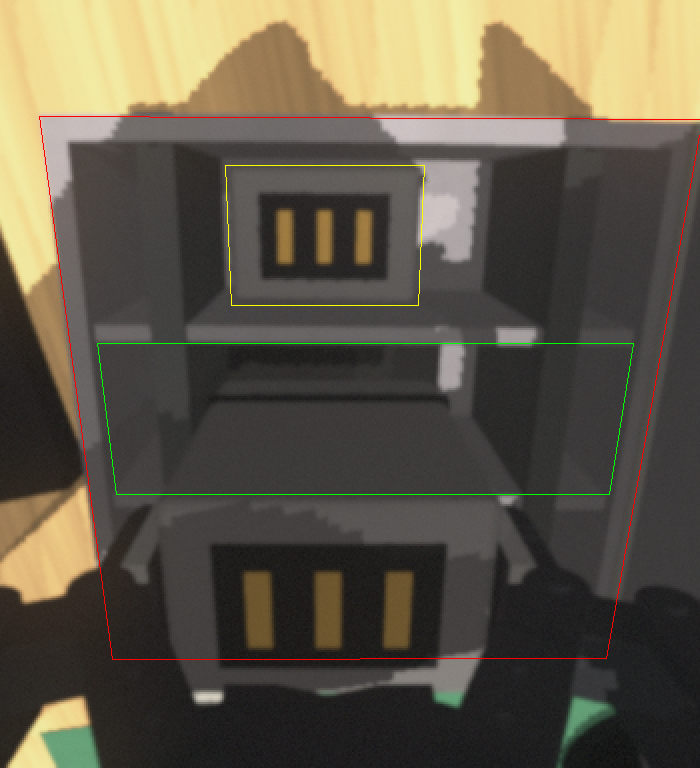

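Run:
```python
from ov import *
c=pickle.load(open('wr.pkl','rb'))
R=np.array(c['R']);t=np.array(c['t'])
yaw=np.radians(78.48); p=np.array([.5355,.2024,.1637]); u=np.array([np.cos(yaw),np.sin(yaw),0]);v=np.array([np.sin(yaw),-np.cos(yaw),0])
for off in(-.003,0,.003):
  for z in(.1637-.0375,.1637+.0425):
    q=[p*[1,1,0]+u*(.024+off)+v*s*.034+[0,0,z] for s in(-1,1)]
    print(off,z,((proj(c,q)+.5-[90,0])*2).round(0).tolist())
```

```text
-0.003 0.1262 [[221.0, 391.0], [434.0, 391.0]]
-0.003 0.20620000000000002 [[150.0, 522.0], [505.0, 521.0]]
0 0.1262 [[220.0, 382.0], [434.0, 382.0]]
0 0.20620000000000002 [[149.0, 508.0], [506.0, 507.0]]
0.003 0.1262 [[220.0, 373.0], [435.0, 373.0]]
0.003 0.20620000000000002 [[147.0, 494.0], [508.0, 493.0]]
```

With the chest moved 4 mm along +y the model fits the view, so the pad is at about (0.5344, 0.202). The pack's top far edge (row ~503) agrees with the pack being centred in the hand within 1 mm. Lowering.

```bash
python3 -m creep '{"hand":[0,0,0,0,0],"linear":[[-0.001,-0.001,0.01],[0,0,0.02],[0,0,0.005],[0,0,0],[0,0,0]],"rot":[[0,0,0],[0,0,0],[0,0,0],[0,0,0],[0,0,0]]}'; python3 go.py 0.534 0.201 0.06 78.4; python3 wr.py w11.png
```

```text
time_s: 20.7
eef_pos: [0.5336, 0.2012, 0.1271]
orientation: [3.141, -0.001, 1.37]
wrist_force: [-0.1, 0.1, -2.7]
gripper_width: 0.786
t 20.7 pos [0.5336 0.2012 0.1271] rpy [ 1.7995e+02 -4.0000e-02  7.8490e+01] q [ 0.03  0.4  -0.56  1.65  0.23  1.16 -0.79]
shift now [-0.0001  0.0004  0.0671] rotvec [ 0.001  -0.0007  0.0015] shift after rot [-0.0001  0.0005  0.0671] F [-0.1  0.1 -2.7] w 0.786
cam at [0.55 0.28 0.27] fwd [-0.06 -0.3  -0.95]
```

View pics/w11.png

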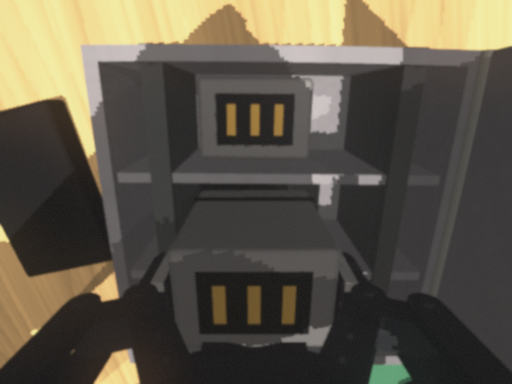

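Bottom is at about 0.09, just inside the divider tops, and no contact force shows. The pack is inside the middle channel, so I continue slowly.

```bash
python3 -m creep '{"hand":[0,0,0,0,0],"linear":[[0,0,0.015],[0,0,0.015],[0,0,0],[0,0,0],[0,0,0]],"rot":[[0,0,0],[0,0,0],[0,0,0],[0,0,0],[0,0,0]]}'; python3 go.py 0.534 0.201 0.05 78.4; python3 -m creep '{"hand":[0,0,0,0,0],"linear":[[0,0,0.015],[0,0,0.015],[0,0,0.008],[0,0,0],[0,0,0]],"rot":[[0,0,0],[0,0,0],[0,0,0],[0,0,0],[0,0,0]]}';  python3 go.py 0.534 0.201 0.05 78.4
```

```text
time_s: 21.38
eef_pos: [0.5335, 0.2011, 0.0968]
orientation: [3.141, -0.001, 1.37]
wrist_force: [0.7, 0.0, -3.3]
gripper_width: 0.788
t 21.375 pos [0.5335 0.2011 0.0968] rpy [ 1.7996e+02 -3.0000e-02  7.8490e+01] q [ 0.02  0.43 -0.56  1.68  0.25  1.1  -0.81]
shift now [-0.0001  0.0005  0.0468] rotvec [ 0.0007 -0.0006  0.0015] shift after rot [-0.      0.0006  0.0468] F [ 0.7  0.  -3.3] w 0.788
time_s: 22.0
eef_pos: [0.5334, 0.2011, 0.0586]
orientation: [3.141, -0.0, 1.37]
wrist_force: [0.5, 0.0, -2.8]
gripper_width: 0.787
t 22.0 pos [0.5334 0.2011 0.0586] rpy [ 1.7998e+02 -3.0000e-02  7.8490e+01] q [ 0.01  0.47 -0.54  1.72  0.28  1.03 -0.83]
shift now [-0.      0.0006  0.0086] rotvec [ 0.0004 -0.0005  0.0015] shift after rot [-0.      0.0006  0.0086] F [ 0.5  0.  -2.8] w 0.787
```

```bash
python3 -m creep '{"hand":[0,0,0,0,0],"linear":[[0,0,0.004],[0,0,0.003],[0,0,0.002],[0,0,0.001],[0,0,0]],"rot":[[0,0,0],[0,0,0],[0,0,0],[0,0,0],[0,0,0]]}'
```

```text
time_s: 22.62
eef_pos: [0.5331, 0.2009, 0.0489]
orientation: [3.141, 0.0, 1.37]
wrist_force: [-3.8, -2.7, 5.1]
gripper_width: 0.787
```

```bash
python3 -m creep '{"hand":[0.85,0.92,1,1,1],"linear":[[0,0,0],[0,0,0],[0,0,0],[0,0,0],[0,0,0]],"rot":[[0,0,0],[0,0,0],[0,0,0],[0,0,0],[0,0,0]]}'; python3 wr.py w12.png;  python3 go.py 0.534 0.201 0.05 78.4
```

```text
time_s: 23.25
eef_pos: [0.5332, 0.2009, 0.0483]
orientation: [-3.142, -0.0, 1.37]
wrist_force: [0.6, -0.3, 0.1]
gripper_width: 0.997
cam at [0.55  0.28  0.191] fwd [-0.06 -0.3  -0.95]
t 23.3 pos [0.5332 0.2009 0.0483] rpy [ 1.800e+02 -1.000e-02  7.849e+01] q [ 0.01  0.48 -0.54  1.72  0.28  1.01 -0.84]
shift now [ 0.0002  0.0008 -0.0017] rotvec [ 0.     -0.0001  0.0015] shift after rot [ 0.0002  0.0008 -0.0017] F [-0.3  0.1  0.9] w 0.998
```

View pics/w12.png

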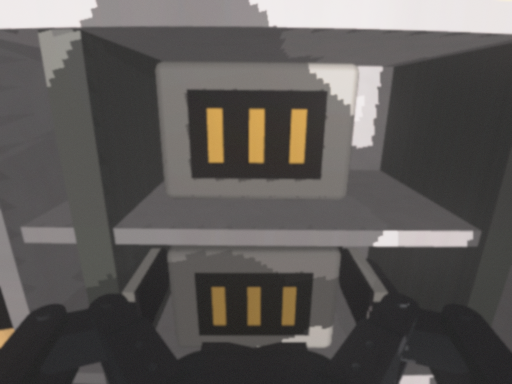

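The pack stands level with its neighbour and the fingers are open and clear. Raising straight up.

```bash
python3 -m creep '{"hand":[1,1,1,1,1],"linear":[[0,0,-0.02],[0,0,-0.04],[0,0,-0.05],[0,0,-0.05],[0,0,-0.05]],"rot":[[0,0,0],[0,0,0],[0,0,0],[0,0,0],[0,0,0]]}'; python3 -m creep '{"hand":[1,1,1,1,1],"linear":[[0,0,-0.04],[0,0,-0.02],[0,0,0],[0,0,0],[0,0,0]],"rot":[[0,0,0],[0,0,0],[0,0,0],[0,0,0],[0,0,0]]}';  python3 go.py 0.514 0.039 0.33 78.4; python3 wr.py w13.png pack_c knee_boss
python3 - <<'E'
from ov import *
overlay('w13.png','w13o.png',[(cb(-.015,.004,.034,.024,.091),(0,0,255)),(cb(-.015,.004,.06,.025,.011),(255,0,0)),(cb(0,.004,.097,.0305,.098),(0,255,0))],(120,0,420,230),2)
E
```

```text
time_s: 23.92
eef_pos: [0.5329, 0.2009, 0.2601]
orientation: [3.141, -0.0, 1.37]
wrist_force: [1.4, 0.4, -0.9]
gripper_width: 0.999
time_s: 24.55
eef_pos: [0.5327, 0.2006, 0.3168]
orientation: [-3.14, 0.001, 1.37]
wrist_force: [-0.1, 0.2, -0.1]
gripper_width: 0.999
t 24.55 pos [0.5327 0.2006 0.3168] rpy [-1.7989e+02  6.0000e-02  7.8490e+01] q [ 0.04  0.29 -0.59  1.35  0.16  1.55 -0.74]
shift now [-0.1621  0.0139 -0.013 ] rotvec [-0.002   0.0011  0.0015] shift after rot [-0.1621  0.0142 -0.0132] F [-0.1  0.2 -0.1] w 0.999
cam at [0.55  0.28  0.459] fwd [-0.06 -0.3  -0.95]
pack_c 0.61 [0.5354 0.2048 0.0881]
pack_c 0.61 [0.5204 0.0632 0.201 ]
knee_boss 0.88 [0.52   0.0637 0.2012]
```

View pics/w13o.png

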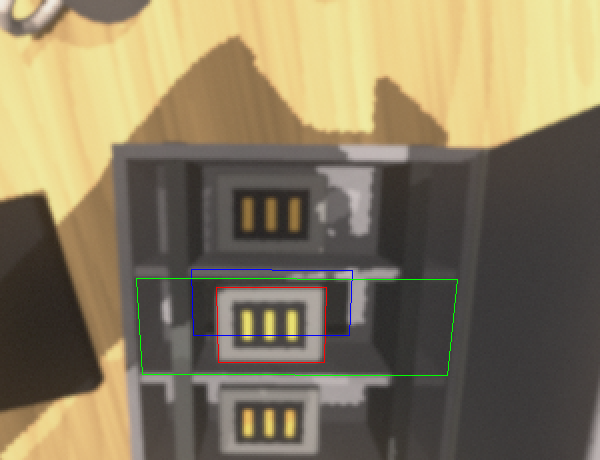

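The pack top matches the red target outline and lines up with both spares. Now the stay.

Run:
```python
from ov import *
CH2=(.5491,.1990,-.2031)
c=cb(-.0023,-.1395,.011,.011,.194,CH2); print(c.mean(0))
overlay('w13.png','w13k.png',[(cb(-.0023,-.1395,.011,.020,.194,CH2),(0,0,255)),(cb(-.0023,-.1595,.011,.020,.194,CH2),(0,255,0)),(cb(0,0,.105,.1055,.104,CH2),(255,0,0))],(130,60,400,384),2)
```

```text
[0.51870921 0.06283121 0.194     ]
```

View pics/w13k.png

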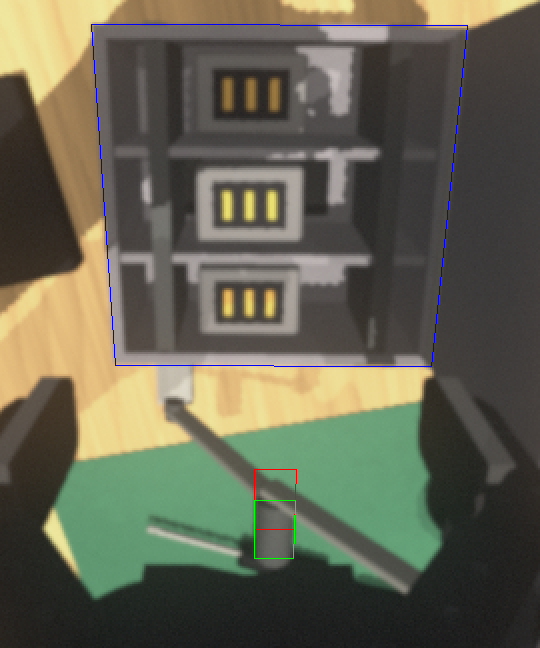

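```bash
python3 go.py 0.480 0.0453 0.32 78.4; python3 -m creep '{"hand":[0,0,0,0,0],"linear":[[-0.04,0,0],[-0.04,0.006,0],[-0.04,0.01,0],[-0.0425,0.01,0],[0,0,0]],"rot":[[0,0,0],[0,0,0],[0,0,0],[0,0,0],[0,0,0]]}'; python3 -m creep '{"hand":[0,0],"linear":[[0,0,0],[0,0,0]],"rot":[[0,0,0],[0,0,0]]}';python3 go.py 0.480 0.0453 0.185 78.4
python3 - <<'E'
from h import *
c=snap('scene','s2.png');a=c['image'][60:260,180:380,::-1]; cv2.imwrite('pics/s2c.png',cv2.resize(a,None,fx=3,fy=3,interpolation=3))
E
```

```text
t 24.7 pos [0.5329 0.2008 0.3176] rpy [-1.7994e+02  3.0000e-02  7.8490e+01] q [ 0.04  0.29 -0.59  1.35  0.16  1.55 -0.74]
shift now [-0.1629 -0.0208 -0.0023] rotvec [-0.0011  0.0005  0.0015] shift after rot [-0.1629 -0.0206 -0.0024] F [ 0.4  0.4 -0.2] w 0.999
time_s: 25.32
eef_pos: [0.5264, 0.0318, 0.3179]
orientation: [-3.141, 0.002, 1.363]
wrist_force: [-0.6, 0.1, 0.2]
gripper_width: 0.003
time_s: 25.58
eef_pos: [0.526, 0.0381, 0.3183]
orientation: [-3.141, -0.001, 1.372]
wrist_force: [-0.4, -0.3, 0.2]
gripper_width: -0.001
t 25.575 pos [0.526  0.0381 0.3183] rpy [-1.7999e+02 -3.0000e-02  7.8630e+01] q [ 0.29  0.18 -0.5   1.46  0.08  1.52 -0.4 ]
shift now [-0.0021 -0.0465  0.1333] rotvec [-0.0001 -0.0006  0.004 ] shift after rot [-0.0022 -0.0465  0.1333] F [-0.4 -0.3  0.2] w -0.001
```

View pics/s2c.png

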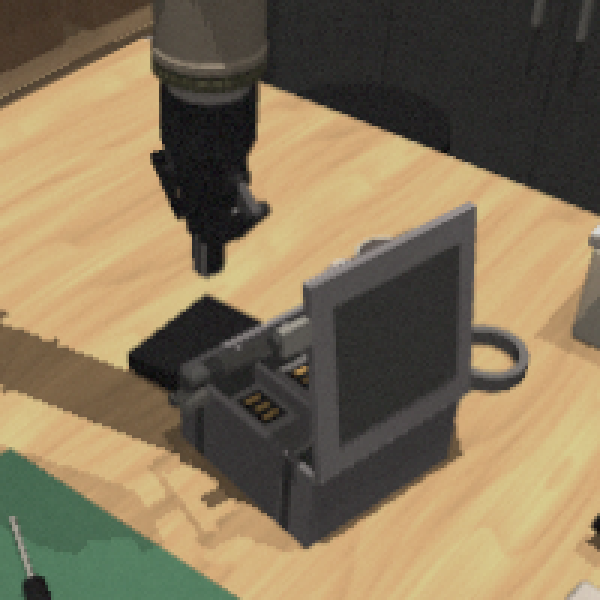

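```bash
python3 -m creep '{"hand":[0,0,0,0,0],"linear":[[-0.001,-0.023,0],[-0.001,-0.0235,0],[0,0,0.03],[0,0,0.03],[0,0,0]],"rot":[[0,0,0],[0,0,0],[0,0,0],[0,0,0],[0,0,0]]}'; python3 -m creep '{"hand":[0,0,0],"linear":[[0,0,0.0],[0,0,0],[0,0,0]],"rot":[[0,0,0],[0,0,0],[0,0,0]]}';python3 go.py 0.480 0.0453 0.185 78.4; python3 wr.py w14.png
```

```text
time_s: 26.25
eef_pos: [0.4788, 0.0444, 0.2566]
orientation: [-3.138, 0.001, 1.371]
wrist_force: [0.0, -0.4, 0.1]
gripper_width: -0.001
time_s: 26.62
eef_pos: [0.4807, 0.0439, 0.2592]
orientation: [3.14, -0.0, 1.37]
wrist_force: [-0.1, -0.1, 0.5]
gripper_width: 0.001
t 26.625 pos [0.4807 0.0439 0.2592] rpy [ 1.7992e+02 -2.0000e-02  7.8490e+01] q [ 0.32  0.09 -0.51  1.68  0.04  1.38 -0.39]
shift now [ 0.0012 -0.001   0.0742] rotvec [ 0.0014 -0.0004  0.0016] shift after rot [ 0.0012 -0.0009  0.0742] F [-0.1 -0.1  0.5] w 0.001
cam at [0.497 0.123 0.402] fwd [-0.06 -0.3  -0.95]
```

View pics/w14.png

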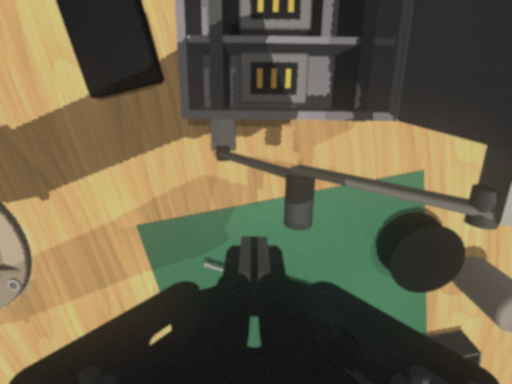

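The closed fingertips show at (254,240) and the boss at (300,170–227). Checking the boss position against the model.

Run:
```python
from ov import *
CH2=(.5491,.1990,-.2031)
T=lambda p:np.array([p[0],p[1],.185])
overlay('w14.png','w14o.png',[(cb(-.0023,-.161,.011,.020,.194,CH2),(0,255,0)),(cb(-.0023,-.161,.011,.020,.205,CH2),(0,255,255)),(box(.480,.0453,-.2031,.0145,.011,.185),(0,0,255)),(box(.4807,.0439,-.2031,.0145,.011,.2592),(255,0,0))],(180,130,380,300),3)
```

```text
(no output)
```

View pics/w14o.png

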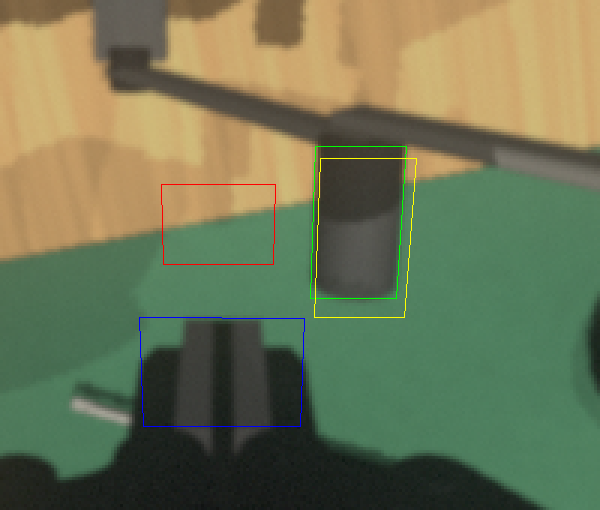

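```bash
python3 -m creep '{"hand":[0,0,0,0,0],"linear":[[0.001,-0.001,0.025],[0,0,0.025],[0,0,0.025],[0,0,0],[0,0,0]],"rot":[[0,0,0],[0,0,0],[0,0,0],[0,0,0],[0,0,0]]}'; python3 -m creep '{"hand":[0,0,0,0,0],"linear":[[0,0.005,0.004],[0,0.005,0.004],[0,0.005,0.004],[0,0,0],[0,0,0]],"rot":[[0,0,0],[0,0,0],[0,0,0],[0,0,0],[0,0,0]]}'; python3 wr.py w15.png knee_boss
```

```text
time_s: 27.3
eef_pos: [0.48, 0.0451, 0.1845]
orientation: [3.14, -0.0, 1.37]
wrist_force: [-0.1, -0.0, 0.3]
gripper_width: 0.0
time_s: 27.92
eef_pos: [0.4942, 0.042, 0.1713]
orientation: [3.142, -0.0, 1.37]
wrist_force: [-0.1, 0.8, 0.4]
gripper_width: -0.002
cam at [0.511 0.121 0.314] fwd [-0.06 -0.3  -0.95]
knee_boss 0.56 [0.5331 0.06   0.1996]
```

View pics/w15.png

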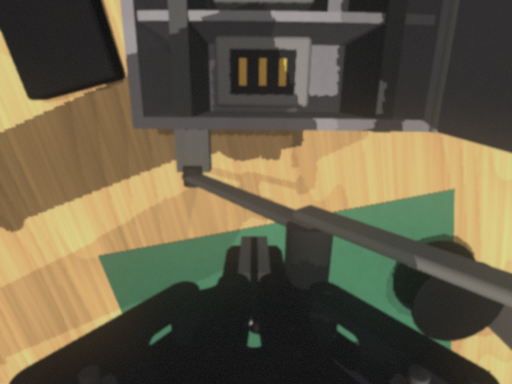

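The fingertip at (254,250) is just in front of the boss at (287–330). Pushing diagonally.

```bash
python3 -m creep '{"hand":[0,0,0,0,0],"linear":[[0,0.004,0.003],[0,0.004,0.003],[0,0.004,0.003],[0,0.004,0.003],[0,0,0]],"rot":[[0,0,0],[0,0,0],[0,0,0],[0,0,0],[0,0,0]]}'; python3 wr.py w16.png knee_boss
```

```text
time_s: 28.65
eef_pos: [0.5094, 0.0388, 0.1584]
orientation: [-3.14, 0.0, 1.37]
wrist_force: [-2.9, 1.1, -2.0]
gripper_width: 0.002
cam at [0.526 0.118 0.301] fwd [-0.06 -0.3  -0.95]
knee_boss 0.62 [0.5523 0.0595 0.1974]
knee_boss 0.56 [0.5814 0.1881 0.011 ]
```

View pics/w16.png

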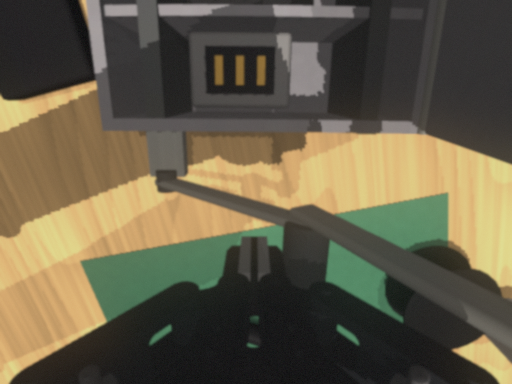

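```bash
python3 -m creep '{"hand":[0,0,0,0,0],"linear":[[0,0.004,0.0035],[0,0.005,0.004],[0,0.005,0.004],[0,0.005,0.004],[0,0,0]],"rot":[[0,0,0],[0,0,0],[0,0,0],[0,0,0],[0,0,0]]}'; python3 wr.py w17.png
python3 - <<'E'
from h import *
c=snap('scene','s3.png');a=c['image'][60:260,180:380,::-1]; cv2.imwrite('pics/s3c.png',cv2.resize(a,None,fx=3,fy=3,interpolation=3))
E
```

```text
time_s: 29.38
eef_pos: [0.5231, 0.0358, 0.1404]
orientation: [-3.129, 0.002, 1.371]
wrist_force: [-15.2, 3.1, -9.3]
gripper_width: -0.002
cam at [0.541 0.115 0.283] fwd [-0.07 -0.3  -0.95]
```

View pics/w17.png

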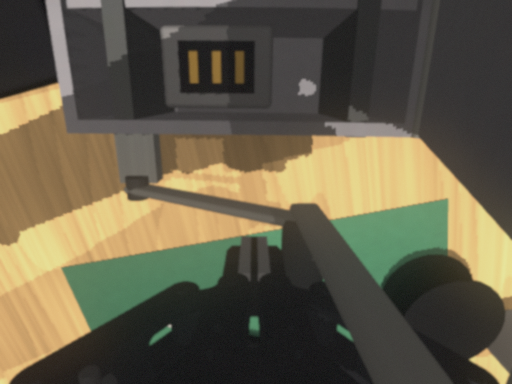

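View pics/s3c.png

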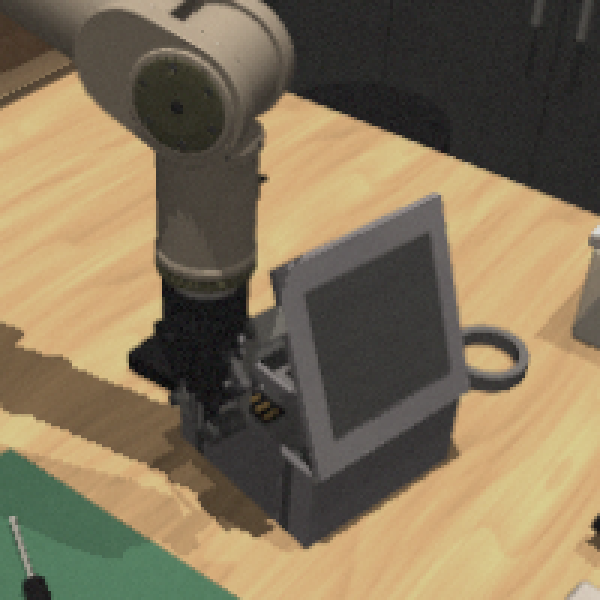

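The stay is broken (lower link nearly level, lid leaning forward a little). Contact force rose to 15 N, so I back off the way I came.

```bash
python3 -m creep '{"hand":[0,0,0,0,0],"linear":[[0,-0.008,-0.004],[0,-0.016,-0.006],[0,-0.02,0],[0,-0.02,0],[0,0,0]],"rot":[[0,0,0],[0,0,0],[0,0,0],[0,0,0],[0,0,0]]}'; python3 -m creep '{"hand":[0,0,0,0,0],"linear":[[0,0,-0.04],[0,0,-0.04],[0,0,-0.04],[0,0,-0.04],[0,0,-0.02]],"rot":[[0,0,0],[0,0,0],[0,0,0],[0,0,0],[0,0,0]]}';python3 -m creep '{"hand":[0,0],"linear":[[0,0,0],[0,0,0]],"rot":[[0,0,0],[0,0,0]]}'; python3 wr.py w18.png lid_edge
python3 - <<'E'
from h import *
c=snap('scene','s4.png');a=c['image'][60:260,180:380,::-1]; cv2.imwrite('pics/s4c.png',cv2.resize(a,None,fx=3,fy=3,interpolation=3))
for b in ctrl.boxes_of('scene','lid_edge')+ctrl.boxes_of('scene','knee_boss'): print(b['p'],w(c,b['at']))
c=snap('top','top4.png');a=c['image'][120:260,140:300,::-1]; cv2.imwrite('pics/top4c.png',cv2.resize(a,None,fx=4,fy=4,interpolation=3))
for b in ctrl.boxes_of('top','lid_edge')+ctrl.boxes_of('top','knee_boss'): print(b['p'],w(c,b['at']))
E
```

```text
time_s: 30.1
eef_pos: [0.4662, 0.0478, 0.1551]
orientation: [3.138, 0.0, 1.37]
wrist_force: [-0.2, 0.6, 0.1]
gripper_width: -0.001
time_s: 30.72
eef_pos: [0.4676, 0.0475, 0.3372]
orientation: [3.136, -0.001, 1.369]
wrist_force: [-0.4, -1.0, -0.5]
gripper_width: -0.005
time_s: 30.98
eef_pos: [0.466, 0.0474, 0.3332]
orientation: [-3.141, 0.0, 1.369]
wrist_force: [-0.4, -0.1, -0.3]
gripper_width: -0.001
cam at [0.483 0.127 0.476] fwd [-0.06 -0.3  -0.95]
lid_edge 0.6 [0.5652 0.1211 0.3105]
0.85 [0.61817462 0.16753786 0.21696124]
0.89 [0.5486032  0.05402727 0.16088545]
0.85 [0.61591822 0.20624837 0.24517563]
0.55 [0.62921613 0.44403719 0.02610419]
```

View pics/s4c.png

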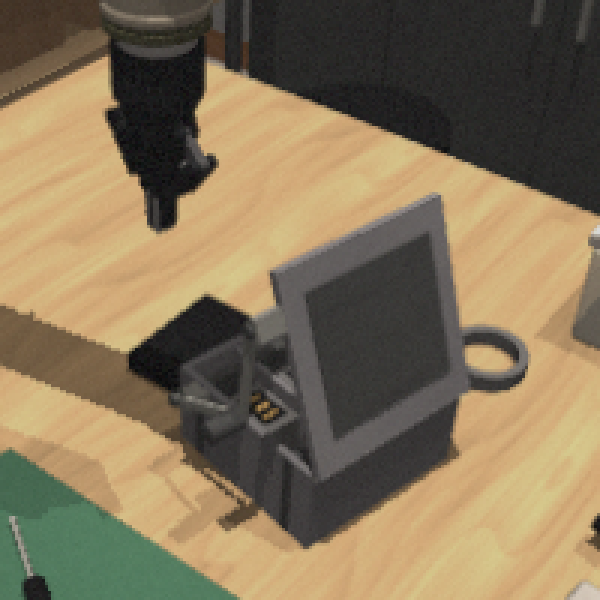

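View pics/top4c.png

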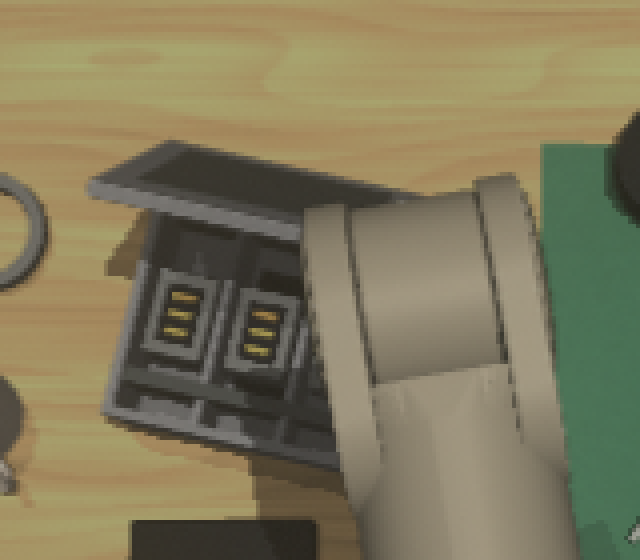

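View pics/w18.png

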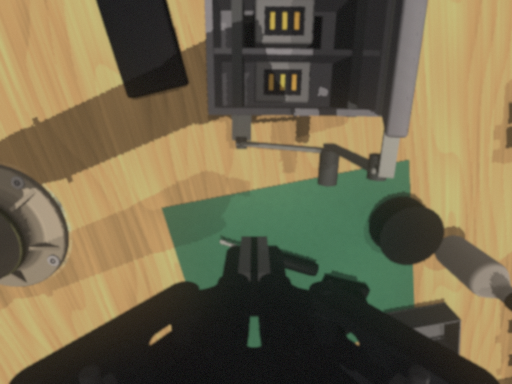

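```bash
cat > lid.py <<'E'
from ov import *
from scipy.optimize import least_squares
CH2=(.5491,.1990,-.2031)
def lw(r,o,y,phi):
    x=.105-r*np.cos(phi)+o*np.sin(phi); z=.104+r*np.sin(phi)+o*np.cos(phi)
    c,s=np.cos(CH2[2]),np.sin(CH2[2]); return np.array([CH2[0]+c*x-s*y,CH2[1]+s*x+c*y,z])
E
python3 - <<'E'
from lid import *
c=ctrl.camera('scene'); obs={.1055:(440/3+180-.5,197/3+60-.5),-.1055:(272/3+180-.5,272/3+60-.5)}
for phi in np.arange(.8,1.45,.1):
    print(round(phi,2),[ (proj(c,lw(.215,.0125,y,phi))[0]-o).round(1).tolist() for y,o in obs.items()])
E
```

```text
0.8 [[-18.2, -0.6], [-15.7, -0.5]]
0.9 [[-13.8, -2.0], [-11.7, -1.5]]
1.0 [[-8.9, -2.6], [-7.3, -1.9]]
1.1 [[-3.7, -2.6], [-2.4, -1.5]]
1.2 [[1.7, -1.9], [2.7, -0.2]]
1.3 [[7.4, -0.4], [8.2, 1.8]]
1.4 [[13.3, 1.8], [14.0, 4.6]]
```

```bash
python3 - <<'E'
from lid import *
r=.19;h=.007;prev=None
for phi in [1.16,1.05,.95,.85,.75,.65,.55,.45,.35,.25,.15,.08,0,-.03]:
    x=.105-r*np.cos(phi)+.0125*np.sin(phi)+h; z=.104+r*np.sin(phi)+.0125*np.cos(phi)
    print(phi,'chest',round(x,4),round(z,4),'world',(lw(r,.0125,0,phi)+h*np.array([.979,-.202,0])).round(4),'' if prev is None else ('dy',round(x-prev[0],4),'dz',round(prev[1]-z,4))); prev=(x,z)
E
python3 go.py 0.625 0.183 0.36 78.4
```

```text
1.16 chest 0.0476 0.2832 world [0.5957 0.1894 0.2832] 
1.05 chest 0.0283 0.275 world [0.5768 0.1933 0.275 ] ('dy', np.float64(-0.0193), 'dz', np.float64(0.0082))
0.95 chest 0.0116 0.2658 world [0.5605 0.1966 0.2658] ('dy', np.float64(-0.0167), 'dz', np.float64(0.0092))
0.85 chest -0.004 0.255 world [0.5452 0.1998 0.255 ] ('dy', np.float64(-0.0157), 'dz', np.float64(0.0108))
0.75 chest -0.0185 0.2427 world [0.531  0.2027 0.2427] ('dy', np.float64(-0.0145), 'dz', np.float64(0.0123))
0.65 chest -0.0317 0.2289 world [0.5181 0.2054 0.2289] ('dy', np.float64(-0.0132), 'dz', np.float64(0.0137))
0.55 chest -0.0434 0.214 world [0.5065 0.2078 0.214 ] ('dy', np.float64(-0.0118), 'dz', np.float64(0.015))
0.45 chest -0.0536 0.1979 world [0.4966 0.2098 0.1979] ('dy', np.float64(-0.0102), 'dz', np.float64(0.0161))
0.35 chest -0.0622 0.1809 world [0.4882 0.2115 0.1809] ('dy', np.float64(-0.0085), 'dz', np.float64(0.017))
0.25 chest -0.069 0.1631 world [0.4815 0.2129 0.1631] ('dy', np.float64(-0.0068), 'dz', np.float64(0.0178))
0.15 chest -0.074 0.1448 world [0.4766 0.2139 0.1448] ('dy', np.float64(-0.005), 'dz', np.float64(0.0184))
0.08 chest -0.0764 0.1316 world [0.4743 0.2144 0.1316] ('dy', np.float64(-0.0024), 'dz', np.float64(0.0131))
0 chest -0.078 0.1165 world [0.4727 0.2147 0.1165] ('dy', np.float64(-0.0016), 'dz', np.float64(0.0151))
-0.03 chest -0.0783 0.1108 world [0.4724 0.2148 0.1108] ('dy', np.float64(-0.0003), 'dz', np.float64(0.0057))
t 31.425 pos [0.4657 0.0478 0.3336] rpy [-179.98   -0.     78.49] q [ 0.33  0.04 -0.51  1.57  0.02  1.54 -0.38]
shift now [ 0.1643  0.1291 -0.0264] rotvec [-0.0003 -0.      0.0015] shift after rot [ 0.1645  0.1289 -0.0264] F [-0.5  0.3 -0.4] w 0.002
```

```bash
python3 -m creep '{"hand":[0,0,0,0,0],"linear":[[0,0,-0.032],[0.04,0.032,0],[0.041,0.034,0],[0.042,0.034,0],[0.042,0.034,0]],"rot":[[0,0,0],[0,0,0],[0,0,0],[0,0,0],[0,0,0]]}'; python3 -m creep '{"hand":[0,0,0,0,0],"linear":[[0,0,0],[0,0,0],[0,0,0.03],[0,0,0.03],[0,0,0]],"rot":[[0,0,0],[0,0,0],[0,0,0],[0,0,0],[0,0,0]]}';python3 go.py 0.62 0.185 0.285 78.4
python3 - <<'E'
from h import *
c=snap('scene','s5.png');a=c['image'][60:260,180:380,::-1]; cv2.imwrite('pics/s5c.png',cv2.resize(a,None,fx=3,fy=3,interpolation=3))
E
```

```text
time_s: 32.05
eef_pos: [0.6315, 0.1832, 0.3657]
orientation: [3.141, 0.0, 1.368]
wrist_force: [1.3, -0.4, 0.7]
gripper_width: 0.001
time_s: 32.67
eef_pos: [0.6288, 0.1807, 0.3053]
orientation: [-3.141, 0.003, 1.368]
wrist_force: [0.8, 0.7, 0.4]
gripper_width: 0.005
t 32.675 pos [0.6288 0.1807 0.3053] rpy [-1.7994e+02  1.5000e-01  7.8390e+01] q [ 0.02  0.5  -0.58  1.11  0.26  1.61 -0.69]
shift now [ 0.0025 -0.0095  0.0203] rotvec [-0.0011  0.0025 -0.0001] shift after rot [ 0.0025 -0.0095  0.0203] F [0.8 0.7 0.4] w 0.005
```

View pics/s5c.png

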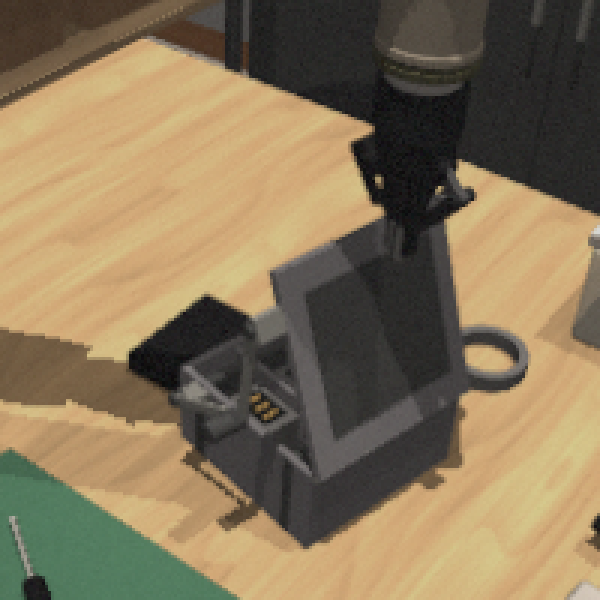

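The fingers are behind the lid's outer face. Dropping to 0.283 and making contact, then following the arc.

```bash
python3 -m creep '{"hand":[0,0,0,0,0],"linear":[[0,0,0.022],[0,-0.015,0],[0,-0.015,0],[0,-0.01,0.002],[0,-0.01,0.004]],"rot":[[0,0,0],[0,0,0],[0,0,0],[0,0,0],[0,0,0]]}'; python3 -m creep '{"hand":[0,0,0,0,0],"linear":[[0,-0.0085,0.0045],[0,-0.0085,0.005],[0,-0.008,0.005],[0,-0.0075,0.005],[0,0,0]],"rot":[[0,0,0],[0,0,0],[0,0,0],[0,0,0],[0,0,0]]}';python3 go.py 0.5452 0.1998 0.255 78.4
python3 - <<'E'
from h import *
c=snap('scene','s6.png');a=c['image'][60:260,180:380,::-1]; cv2.imwrite('pics/s6c.png',cv2.resize(a,None,fx=3,fy=3,interpolation=3))
E
```

```text
time_s: 33.35
eef_pos: [0.5814, 0.1927, 0.2798]
orientation: [3.138, -0.002, 1.369]
wrist_force: [2.0, -0.8, 3.3]
gripper_width: -0.002
time_s: 33.98
eef_pos: [0.5481, 0.1992, 0.2575]
orientation: [-3.14, 0.001, 1.371]
wrist_force: [0.0, 0.2, 0.5]
gripper_width: 0.002
t 33.975 pos [0.5481 0.1992 0.2575] rpy [-1.7991e+02  6.0000e-02  7.8530e+01] q [ 0.07  0.34 -0.62  1.42  0.2   1.44 -0.75]
shift now [ 0.     -0.003   0.0025] rotvec [-0.0015  0.0011  0.0022] shift after rot [ 0.     -0.003   0.0025] F [0.  0.2 0.5] w 0.002
```

View pics/s6c.png

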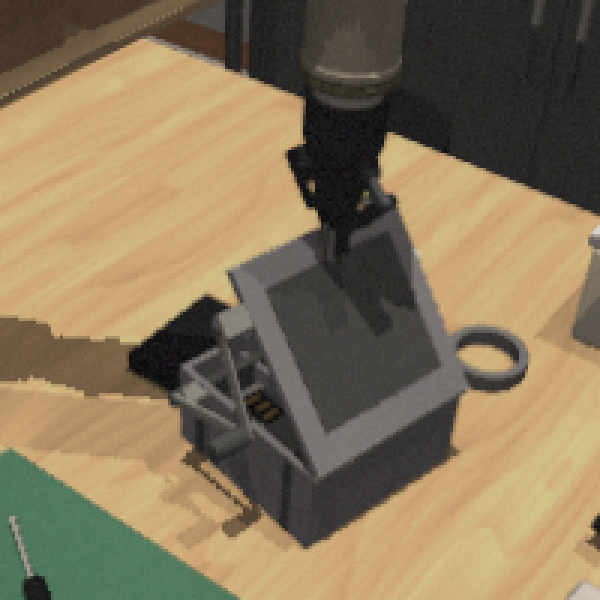

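Working well: the lid has come down to about 0.85 rad from shut. Continuing along the arc.

```bash
python3 -m creep '{"hand":[0,0,0,0,0],"linear":[[0,-0.009,0.0075],[0,-0.0075,0.007],[0,-0.0065,0.007],[0,-0.0065,0.0075],[0,-0.006,0.0075]],"rot":[[0,0,0],[0,0,0],[0,0,0],[0,0,0],[0,0,0]]}'; python3 -m creep '{"hand":[0,0,0,0,0],"linear":[[0,-0.006,0.0075],[0,-0.005,0.008],[0,-0.005,0.008],[0,-0.004,0.0085],[0,-0.004,0.0085]],"rot":[[0,0,0],[0,0,0],[0,0,0],[0,0,0],[0,0,0]]}';python3 go.py 0.4882 0.2115 0.181 78.4
python3 - <<'E'
from h import *
c=snap('scene','s7.png');a=c['image'][60:260,180:380,::-1]; cv2.imwrite('pics/s7c.png',cv2.resize(a,None,fx=3,fy=3,interpolation=3))
E
```

```text
time_s: 34.65
eef_pos: [0.5138, 0.2066, 0.2213]
orientation: [-3.141, -0.0, 1.37]
wrist_force: [-0.2, 0.7, 2.5]
gripper_width: -0.002
time_s: 35.28
eef_pos: [0.4905, 0.2111, 0.1807]
orientation: [-3.141, -0.0, 1.37]
wrist_force: [-0.0, 1.3, 1.8]
gripper_width: -0.006
t 35.275 pos [0.4905 0.2111 0.1807] rpy [-179.99   -0.     78.49] q [ 0.07  0.28 -0.64  1.67  0.18  1.25 -0.81]
shift now [-0.0001 -0.0023 -0.0003] rotvec [-0.0002 -0.      0.0015] shift after rot [-0.0001 -0.0023 -0.0003] F [-0.   1.3  1.8] w -0.006
```

View pics/s7c.png

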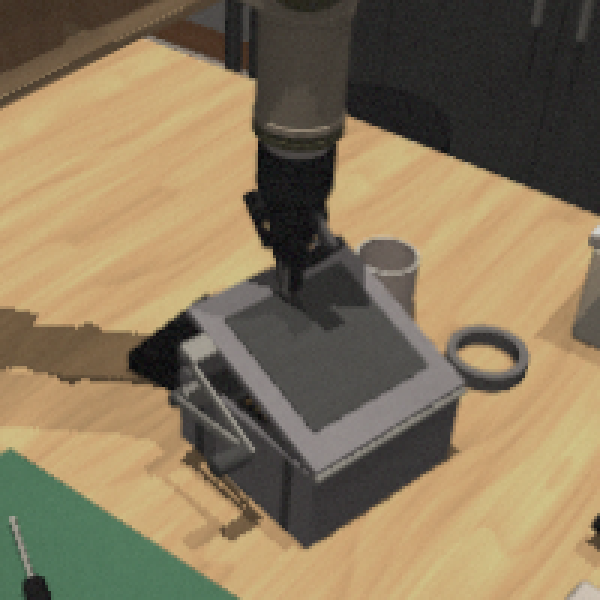

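```bash
python3 -m creep '{"hand":[0,0,0,0,0],"linear":[[0,-0.004,0.009],[0,-0.003,0.009],[0,-0.003,0.009],[0,-0.002,0.009],[0,-0.002,0.009]],"rot":[[0,0,0],[0,0,0],[0,0,0],[0,0,0],[0,0,0]]}'; python3 -m creep '{"hand":[0,0,0,0,0],"linear":[[0,-0.001,0.006],[0,0,0.005],[0,0,0.004],[0,0,0.0],[0,0,0]],"rot":[[0,0,0],[0,0,0],[0,0,0],[0,0,0],[0,0,0]]}';python3 go.py 0.4727 0.2147 0.1165 78.4
```

```text
time_s: 35.95
eef_pos: [0.477, 0.2138, 0.1357]
orientation: [3.142, -0.0, 1.37]
wrist_force: [1.7, -0.4, 1.3]
gripper_width: 0.004
time_s: 36.58
eef_pos: [0.4762, 0.2141, 0.1215]
orientation: [3.141, -0.0, 1.37]
wrist_force: [0.4, -0.7, 0.6]
gripper_width: 0.002
t 36.575 pos [0.4762 0.2141 0.1215] rpy [ 1.7999e+02 -1.0000e-02  7.8480e+01] q [ 0.06  0.31 -0.64  1.78  0.21  1.12 -0.85]
shift now [-0.0001 -0.0036  0.005 ] rotvec [ 0.0001 -0.0002  0.0015] shift after rot [-0.0001 -0.0036  0.005 ] F [ 0.4 -0.7  0.6] w 0.002
```

```bash
python3 -m creep '{"hand":[0,0,0,0,0],"linear":[[0,0,0.002],[0,0,0.002],[0,0,0.001],[0,0,0.0],[0,0,0]],"rot":[[0,0,0],[0,0,0],[0,0,0],[0,0,0],[0,0,0]]}';python3 -m creep '{"hand":[0,0,0,0,0],"linear":[[0,0,0.001],[0,0,0.001],[0,0,0.0],[0,0,0.0],[0,0,0]],"rot":[[0,0,0],[0,0,0],[0,0,0],[0,0,0],[0,0,0]]}'
```

```text
time_s: 37.2
eef_pos: [0.4761, 0.2141, 0.1166]
orientation: [3.141, 0.0, 1.37]
wrist_force: [-3.3, -1.8, 4.7]
gripper_width: -0.001
time_s: 37.83
eef_pos: [0.4762, 0.2141, 0.1165]
orientation: [3.14, 0.001, 1.37]
wrist_force: [-9.3, -6.2, 23.6]
gripper_width: 0.001
```

A hard stop at z = 0.1165 with 24 N means the lid is on the rim. Lifting off and checking.

```bash
python3 -m creep '{"hand":[0,0,0,0,0],"linear":[[0,0,-0.02],[0,0,-0.04],[0,0,-0.05],[0,-0.04,-0.05],[0,-0.03,0]],"rot":[[0,0,0],[0,0,0],[0,0,0],[0,0,0],[0,0,0]]}';python3 -m creep '{"hand":[0,0,0,0,0],"linear":[[0,0,0],[0,0,0],[0,0,0],[0,0,0],[0,0,0]],"rot":[[0,0,0],[0,0,0],[0,0,0],[0,0,0],[0,0,0]]}'; python3 wr.py w20.png lid_edge
python3 - <<'E'
from lid import *
c=snap('scene','s8.png')
overlay('s8.png','s8c.png',[(np.array([lw(.215,.0125,.1055,p),lw(.215,.0125,-.1055,p),lw(0,.0125,-.1055,p),lw(0,.0125,.1055,p)]),col) for p,col in((0,(0,0,255)),(.06,(0,255,0)))],(180,60,380,260),3,c)
b=ctrl.boxes_of('scene','lid_edge'); print([(x['p'],w(c,x['at'])) for x in b])
for t in ['spool','bottle','driver','mug','tape','bin','case']:
    for x in ctrl.boxes_of('scene',t)[:1]: print(t,round(x['p'],2),w(c,x['at']).round(3))
print(ctrl.get_state()['wrist_force'])
E
```

```text
time_s: 38.45
eef_pos: [0.4088, 0.2298, 0.2769]
orientation: [3.136, -0.004, 1.371]
wrist_force: [-0.0, 0.5, 0.3]
gripper_width: -0.0
time_s: 39.08
eef_pos: [0.4087, 0.2277, 0.2729]
orientation: [-3.141, -0.0, 1.369]
wrist_force: [0.3, 0.3, -0.6]
gripper_width: 0.002
cam at [0.425 0.307 0.415] fwd [-0.06 -0.3  -0.95]
lid_edge 0.89 [0.5377 0.2144 0.1202]
[(0.98, array([0.55264332, 0.18503672, 0.11611221]))]
spool 0.85 [ 0.69  -0.138  0.046]
bottle 0.85 [ 0.787 -0.215  0.101]
driver 0.71 [ 0.493 -0.165  0.022]
mug 0.58 [0.481 0.424 0.062]
tape 0.62 [0.629 0.438 0.022]
bin 0.94 [ 0.701 -0.355 -0.   ]
case 0.59 [0.332 0.226 0.027]
[ 0.28475534 -0.68868362  0.21840106]
```

View pics/s8c.png

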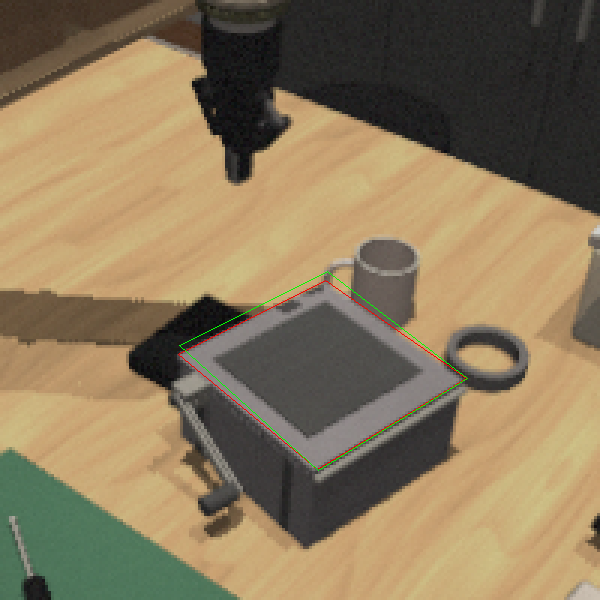

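View pics/w20.png

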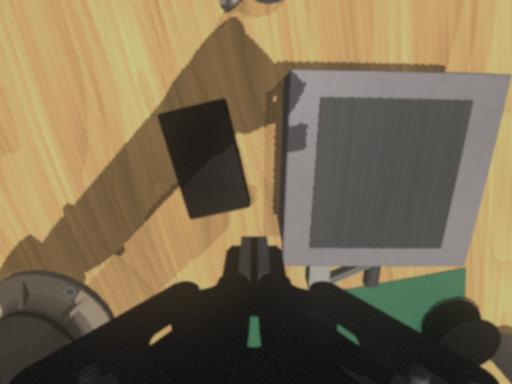

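The lid outline matches the shut model (red) rather than the 0.06 rad one. The mug reading differs only because the lid used to hide it. The robot is clear, so I hand in.

```bash
python3 -c "
from rig import ctrl
print(ctrl.sign_off())"
```

```text
the job is handed in; nothing more can be done
None
```

The job is done and handed in at about 39 s of the 72 s; no verdict was reported.

**What I did**
- **Pack:** I lifted it out of the dock by its ±x faces and set it on the bench. I regripped it by its ±y faces and lowered it onto the pad in the middle channel. I released it at light contact, about 5 N on the wrist.
- **Stay:** I pushed the knee boss back and down until it broke. The lid then stood at about 0.24 rad. I estimated that from the picture, and I did not read the knee angle directly.
- **Lid:** I followed it down along its arc in small steps until it stopped hard on the rim at z = 0.1165 with 24 N. Then I lifted clear.

**Last checks**
- **Lid:** its outline in the scene camera matches the fully shut model.
- **Pack:** seen just before the lid was closed, it was upright, on the target outline and level with both spares. The closed lid hides it, so I could not check it again afterwards.
- **Robot:** the wrist force was about zero.
- **Other things on the bench:** spool, bottle, driver, bin and case read within about 10 mm of the start. The tape reads about 28 mm off and the mug about 50 mm off its first scene-camera reading. I put both down to the raised lid having partly hidden them then. The top camera's first readings (tape 0.628, 0.446; mug 0.471, 0.456) agree better with the final ones, and the arm never went near either.

**What disagreed**
- My first chest fit from the fixed cameras was about 4 mm off in y against the wrist camera. I used the wrist camera's value, and the pack went in without touching the sides.
- One move call was refused with "bad value", and I made one sideways shift in the wrong direction in free air. Neither touched anything.

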